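Restock the swivel pastel stand

ROBOT

A 6-joint arm with a two-finger parallel gripper is mounted at the origin on the work surface; the furniture and walls round the work are solid. World frame = base frame: x ahead of the robot, y to its left, z up, the work surface at z = 0. Lengths are in mm, angles in rad, forces in N, time in s.
With the tool pointing down it reaches from about 350 to 950 mm from the base axis. Payload 17.4 kg.
Tool frame: the origin (TCP) lies between the finger pads; the fingertips stand ctrl.tcp_to_tips ahead of it and the grasp point (between the pads) lies 5 mm behind it (ctrl.tcp_to_tips is the distance from the TCP to the fingertips, in mm); z points along the fingers, y is the line along which they close (so a half turn about z gives the same grasp; the last joint's range is limited). The gripper opens to 93 mm and grips with 3 to 60 N. Pads are 15 mm wide; open, the fingers measure 128 mm over their backs; the gripper's body (75 mm by 188 mm) begins 65 mm behind the grasp point.
Start: joints at [-1.146, 0.116, 1.442, -0, 1.584, -0.038], TCP at [301.349, -604.004, 232.646] pointing down, gripper open.
Joint ranges: [-2.83, 2.83], [-0.83, 2.19], [0.07, 2.5], [-1.14, 4.28], [0.01, 3], [-2.97, 2.97]. Speed limits (rad/s): [1.89, 1.89, 2.22, 3.14, 3.14, 3.14].

INTERFACE

Orientations are given as a unit quaternion [w, x, y, z].
In Python, from station import ctrl gives the robot as it stands.
- The arm moves only by the tool arm_command, never from a script. Its argument "deltas" is one flat list of numbers, 5 for each row, row after row: the shift along the tool's x, y, z as a fraction of full scale, then the turn about the tool's z as a fraction of full scale, then the opening, from -1 (shut) to 1 (fully open). A call has 1 to 12 rows; each row is the pose to reach, as a shift and turn from the pose commanded when the call began, along the tool's axes at that moment, turning the shorter way round; what a row does not reach only later rows make up. Full scale, the value 1, is 1 m for a shift and 180 degrees for a turn. A row lasts 1/8 s, in which the tool goes at most 62.5 mm and 10.7 degrees, less where a joint would pass 70% of its speed; a pose out of reach is approached as far as the arm can. A call with a number of a shift or a turn outside -1 to 1 is refused whole. A call with a gripper value outside its range is refused whole. The fingers move at their own pace and stop on an object; "squeeze" is the grip in N (left out, the last holds). Time passes only in rows, so rows that repeat a pose let the fingers close. It gives the time, the measured TCP pose, the force, the opening and the grip force at its end, in the units of the state.
- ctrl.read_state(): the state, without advancing time (a new reading comes with each control period).
- ctrl.camera(name): name is "side" or "top" or "wrist"; returns (picture, depth): 480x640x3 uint8, blue, green, red; 480x640 float32, mm along the optical axis (not along the pixel's ray), 0 where there is no reading.
- ctrl.camera_params(name): a dict with "intrinsics" (3x3 intrinsics, pixels), "dist_coeffs" ([k1, k2, p1, p2, k3] as OpenCV has them; the pictures are not rectified), "R" (3x3) and "t" (3): a world point X has camera coordinates R X + t. Camera axes: x right, y down, z forward; pixel columns grow to the right and rows downward; lengths in mm; the calibration is good to about 2 mm. A picture is of the moment at which its call begins: read the wrist's pose just before it. camera_params takes no time and is no camera call; for the wrist camera it gives the pose at the moment of the call.
- ctrl.sign_off(): hands the job in; it is judged then, once.
The state is a dict: "clock": time; "joint_pos": joint angles; "dq": joint speeds; "effort": joint torques, N m; "tool_pos": TCP position; "eef_rot": TCP orientation; "force": force on the tool from outside, world axes, zero at the start; "wrist_torque": the same for the moment, N m; "finger_gap": finger opening in mm; "finger_force": force on a finger pad.
Only numpy, scipy, OpenCV 4.12 (cv2) and the standard library are available. Lean on these libraries where they do the work, as an engineer would, in place of code of your own. Each camera call takes 0.05 s, during which the arm holds its last target. There are 200 camera calls.

TASK

Restock the swivel pastel stand for the next class: hang the spare blue cup by its hook in the gap between the two blue cups and the spare orange cup in the gap between the two orange ones, without knocking any hanging cup off its rail, and slide every loose tape roll on the table (one to three of them) all the way down onto the spindle in the middle. Leave the stand clicked into the stop where its blue side squarely faces the yellow mark on the base.

Things in the scene. Friction and masses are not known exactly. Their poses are not given: they have to be found in the camera images.
- stand_base: fixed round dark steel base of the swivel stand, diameter 244 mm, 10 mm thick; origin on the stand's vertical axis at table level; on its -x side a tongue with a yellow mark stands out to 190 mm from the axis, z 0..8; it may point in any direction
- stand: turning part of the stand; origin on its axis at table level, blue side at its -x, orange side at +x, knobs at +-y; turns without limit. A sprung shoe clicks it into stops every 45 degrees (one has the blue side at the yellow mark) and pulls it to the nearest; passing on takes 3 to 10 N at a knob. Plywood deck 300 mm across, z 26..38; hung cups reach 175 mm from the axis
- blue_rail (a point): middle of the blue side's upper rail: axis of a 10 mm bar, 145 mm above the table, 85 mm from the stand's axis, 216 mm long. z up, x inwards to the stand's axis, y along the bar. A cup hung here has its body on the -x side, its back against a lower bar, upright, underside 52 mm above the table. The two blue cups hang 62 mm either side, 72 mm free between them
- orange_rail (a point): the same for the orange side, on the far side of the stand; its x axis likewise points inwards to the stand's axis
- spindle (a point): centre of the shoulder of the upright tape spindle on the stand's axis, 160 mm above the table; shoulder 56 mm across; on it a steel pin 20 mm in diameter, straight for 56 mm, tapered tip at 65 mm; three rolls fit
- knob_a (a point): upright round wooden turning knob, diameter 18 mm, z 164..209 mm, on one end frame between the rails, 108 mm from the stand's axis (at +y of the stand); this point is on its axis at z = 190 mm. Fixed to the stand: take it from above and move it in an arc about the axis; it may turn between the fingers
- knob_b (a point): the other turning knob, alike, 216 mm from knob_a across the stand's axis
- blue_left: blue cup that already hangs loosely on the blue rail, on the left as one faces that side; same shape as blue_cup; must stay hung
- blue_right: blue cup that already hangs loosely on the blue rail, on the right as one faces that side; same shape as blue_cup; must stay hung
- blue_cup: spare blue cup of pastels, 90 g, on the table. Origin centre of underside, front to -x. Body 50 (x) x 52 (y) x 70 mm, sticks to z 91. Strap 24 wide at the back up to a hook: bridge x 21..48, z 98..103; lip x 44..48 down to z 78; slot 19 mm for the 10 mm rail. On the bridge a black rubber finger grip 12 (x) x 28 (y), centred x 34.5, z 103..133: pinch it from above across its 12 mm
- blue_cup_hook (a point): underside of the blue_cup's hook bridge, middle of its slot: (34.5, 0, 98) mm in the cup's frame; 5 mm above the rail's axis when hung
- orange_left: orange cup that already hangs loosely on the orange rail, on the left as one faces that side; same shape as orange_cup; must stay hung
- orange_right: orange cup that already hangs loosely on the orange rail, on the right as one faces that side; same shape as orange_cup; must stay hung
- orange_cup: spare orange cup of pastels, 90 g, on the table. Origin centre of underside, front to -x. Body 50 (x) x 52 (y) x 70 mm, sticks to z 91. Strap 24 wide at the back up to a hook: bridge x 21..48, z 98..103; lip x 44..48 down to z 78; slot 19 mm for the 10 mm rail. On the bridge a black rubber finger grip 12 (x) x 28 (y), centred x 34.5, z 103..133: pinch it from above across its 12 mm
- orange_cup_hook (a point): underside of the orange_cup's hook bridge, middle of its slot: (34.5, 0, 98) mm in the cup's frame; 5 mm above the rail's axis when hung
- tape_tan: roll of tan tape lying flat on the table, outer diameter 62 mm, hole 26 mm, 18 mm high, 50 g; origin = centre of its underside, z along its axis; may be absent
- tape_green: roll of dark green tape lying flat on the table, outer diameter 62 mm, hole 26 mm, 18 mm high, 50 g; origin = centre of its underside, z along its axis; may be absent
- tape_black: roll of black tape lying flat on the table, outer diameter 62 mm, hole 26 mm, 18 mm high, 50 g; origin = centre of its underside, z along its axis; may be absent

How it is judged (in metres and radians):
At the end, for the whole second after the job is handed in: Blue side stopped at the yellow mark (5 degrees). Each spare cup present hangs hooked down on its colour's rail, within 30 mm of the middle, upright (8 degrees), at rest; the other four still hang. Each roll present lies flat on the spindle's shoulder or another roll, axis within 7 mm (x of blue_rail in the frame of stand_base below -0.08 m and y of blue_rail in the frame of stand_base between -0.007 and 0.007 m and angular speed of stand below 0.1 rad/s and z of blue_cup_hook in the frame of blue_rail between 0.002 and 0.01 m and x of blue_cup_hook in the frame of blue_rail between -0.009 and 0.009 m and y of blue_cup_hook in the frame of blue_rail between -0.03 and 0.03 m and x of each of blue_cup, blue_left, blue_right in the frame of blue_rail below -0.02 m and angle between each of blue_cup, orange_cup's own z axis and vertical below 0.15 rad and linear speed of each of blue_cup, orange_cup, tape_tan, tape_green, tape_black below 0.03 m/s and z of blue_left in the frame of blue_rail between -0.103 and -0.083 m and x of each of blue_left, blue_right in the frame of blue_rail above -0.06 m and angle between each of blue_left, blue_right, orange_left, orange_right's own z axis and vertical below 0.2 rad and z of blue_right in the frame of blue_rail between -0.103 and -0.083 m and z of orange_cup_hook in the frame of orange_rail between 0.002 and 0.01 m and x of orange_cup_hook in the frame of orange_rail between -0.009 and 0.009 m and y of orange_cup_hook in the frame of orange_rail between -0.03 and 0.03 m and x of each of orange_cup, orange_left, orange_right in the frame of orange_rail below -0.02 m and z of orange_left in the frame of orange_rail between -0.103 and -0.083 m and x of each of orange_left, orange_right in the frame of orange_rail above -0.06 m and z of orange_right in the frame of orange_rail between -0.103 and -0.083 m and horizontal distance between each of tape_tan, tape_green, tape_black and spindle below 0.007 m and z of tape_tan in the frame of spindle between -0.004 and 0.041 m and angle between each of tape_tan, tape_green, tape_black's own z axis and vertical below 0.1 rad and z of tape_green in the frame of spindle between -0.004 and 0.041 m and z of tape_black in the frame of spindle between -0.004 and 0.041 m); the robot touches nothing.
It fails at once if a cup that already hung is knocked off or lifted off its rail (height (world z) of any of blue_left, blue_right, orange_left, orange_right below 0.036 m or height (world z) of any of blue_left, blue_right, orange_left, orange_right above 0.078 m).
Of tape_tan, tape_green, tape_black only 1 to 3 are there at a start; the rules pass over those that are not, and their reading is None.
At some moment in a run one of tape_tan, tape_green, tape_black may be knocked a few centimetres aside while the robot is not near it.
Once in a run the grip may slacken for a moment while it holds something.
It also fails if it takes over 210 s, if anything falls off the work surface, if the arm or the gripper's body presses on something with over 40 N, if the wrist force passes 120 N, or if a joint passes its speed limit or range.

## Working session

There is one attempt and no reset: what is moved stays moved. The work goes in short steps, Python scripts to look and compute and a tool call to move; the robot and the scene stay as the last step left them, time stands still between calls to the robot, and variables do not carry over. Pictures are saved under pics/ and viewed, at most 14 in all, crops included, and the job is handed in when it is done.

Besides the shell and the picture viewer there is one more tool, called after "Emit:" as name(argument=value, ...) on one line, values as JSON. arm_command: Moves the arm, as the interface text tells. Its arguments: {"type":"object","properties":{"deltas":{"type":"array","items":{"type":"number","minimum":-1,"maximum":1}},"squeeze":{"type":"number"}},"required":["deltas"]}

```bash
ls; mkdir -p pics; python3 - <<'E'
from station import ctrl
import cv2,numpy as np
s=ctrl.read_state();print(s, ctrl.tcp_to_tips)
for n in ("top","side"):
    im,d=ctrl.camera(n);cv2.imwrite(f"pics/{n}0.png",im);np.savez(f"/tmp/{n}0.npz",im=im,d=d)
for n in ("top","side","wrist"):print(n,ctrl.camera_params(n))
E
```

```text
pics
{'clock': 0.0, 'joint_pos': array([-1.14579099e+00,  1.16487175e-01,  1.44223693e+00,  1.26683389e-05,
        1.58399226e+00, -3.77959376e-02]), 'dq': array([ 0.00058748,  0.00034913, -0.00091406, -0.00105121, -0.0009779 ,
       -0.00158218]), 'effort': array([ 3.99352022e-03, -7.21249509e+01, -6.22606015e+01,  7.80689833e-02,
        2.34415306e-02, -8.81829828e-05]), 'tool_pos': array([ 301.28307379, -603.8339861 ,  231.92196245]), 'eef_rot': array([-5.52576528e-04,  9.73345955e-01,  2.29341092e-01, -1.01884166e-04]), 'force': array([ 0.39075285, -0.2832766 , -0.01309341]), 'wrist_torque': array([-0.01160446,  0.04100532,  0.05886511]), 'finger_force': 0.0, 'finger_gap': 92.87176390410148} 14.0
top {'intrinsics': array([[448.57372097,   0.        , 314.05226178],
       [  0.        , 448.57372097, 241.74795846],
       [  0.        ,   0.        ,   1.        ]]), 'dist_coeffs': array([-0.09318525,  0.        ,  0.        ,  0.        ,  0.        ]), 'R': array([[ 0.02210508, -0.99967116,  0.01299774],
       [-0.98714052, -0.02388311, -0.15806074],
       [ 0.15831919, -0
[... 326 characters left out ...]
   , 0.        ]), 'R': array([[-0.86828609, -0.49560743,  0.02127286],
       [-0.20965825,  0.32777313, -0.92119932],
       [ 0.44958056, -0.80432459, -0.38850904]]), 't': array([459.98448477, 253.30727829, 963.27530387])}
wrist {'intrinsics': array([[427.72183591,   0.        , 318.17922089],
       [  0.        , 427.72183591, 235.11855354],
       [  0.        ,   0.        ,   1.        ]]), 'dist_coeffs': array([-0.06801356,  0.        ,  0.        ,  0.        ,  0.        ]), 'R': array([[ 0.44654111, -0.8947626 , -0.00096489],
       [-0.85817813, -0.42858794,  0.28256446],
       [-0.25324165, -0.1253486 , -0.95924783]]), 't': array([-674.65145109,  -33.900764  ,  391.25849577])}
```

View pics/top0.png

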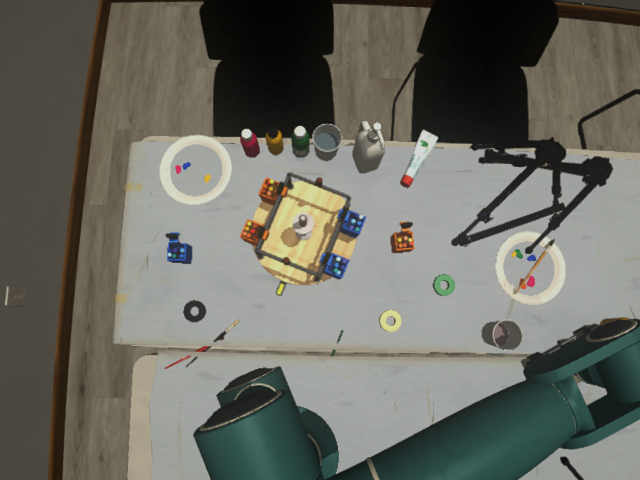

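View pics/side0.png

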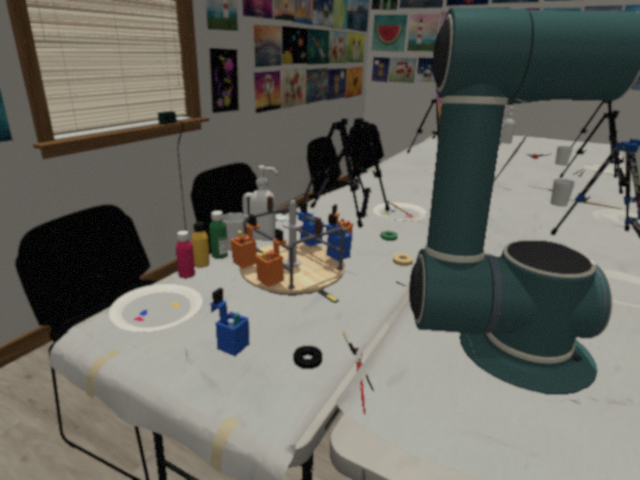

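The top view shows the stand at (300,228) with its yellow mark at (281,289), and blue cups at (352,222) and (335,265) on its right. The spare blue cup is at (178,248) and the spare orange at (403,238). The rolls are black (195,311), green (444,285) and tan (390,321). The side view agrees.

```bash
cat > h.py <<'E'
import numpy as np,cv2
from station import ctrl
def rays(n,uv,P=None):
    P=P or ctrl.camera_params(n)
    q=cv2.undistortPoints(np.float64(uv).reshape(-1,1,2),P["intrinsics"],P["dist_coeffs"])[:,0]
    R=P["R"];d=np.c_[q,np.ones(len(q))]@R
    return -R.T@P["t"],d
def onplane(n,uv,z,P=None):
    c,d=rays(n,uv,P);return c+d*((z-c[2])/d[:,2])[:,None]
def xyz(n,d,P=None):
    v,u=np.mgrid[:480,:640];c,r=rays(n,np.c_[u.ravel(),v.ravel()],P)
    return (c+r*d.reshape(-1,1)).reshape(480,640,3)
def px(n,X,P=None):
    P=P or ctrl.camera_params(n)
    return cv2.projectPoints(np.float64(X).reshape(-1,3),cv2.Rodrigues(P["R"])[0],P["t"],P["intrinsics"],P["dist_coeffs"])[0][:,0]
def masks(im):
    h,s,v=cv2.split(cv2.cvtColor(im,cv2.COLOR_BGR2HSV))
    return dict(blue=(abs(h.astype(int)-112)<10)&(s>150)&(v>60),orange=(h>4)&(h<14)&(s>170)&(v>100),
      yellow=(h>22)&(h<34)&(s>140)&(v>100),green=(h>50)&(h<85)&(s>80)&(v>50),tan=(h>20)&(h<33)&(s>60)&(s<150)&(v>150),black=(v<50))
def blobs(m,amin=30):
    n,l,st,c=cv2.connectedComponentsWithStats(m.astype(np.uint8))
    return [(st[i,4],c[i].round(1),l==i) for i in range(1,n) if st[i,4]>=amin]
E
python3 - <<'E'
from h import *
z=np.load("/tmp/top0.npz");im,d=z["im"],z["d"]
X=xyz("top",d);M=masks(im)
for k in M:
    for a,c,m in blobs(M[k]&(d>0)):
        if 120<c[0]<480 and 130<c[1]<350:
            p=X[m];print(k,a,c,np.median(p,0).round(),p.min(0).round(),p.max(0).round())
cr=im[165:305,160:460];cv2.imwrite("pics/c0.png",cv2.resize(cr,None,fx=2.6,fy=2.6,interpolation=cv2.INTER_CUBIC))
E
```

```text
blue 66 [355.1 225.9] [ 617. -169.  122.] [ 598. -187.   55.] [ 644. -131.  135.]
blue 80 [180.2 255.7] [529. 304.  71.] [520. 294.   1.] [568. 342.  78.]
blue 32 [341.8 270.9] [ 492. -131.  119.] [ 482. -143.   82.] [ 526. -109.  126.]
orange 105 [265.4 190.4] [704.  79. 121.] [684.  48.  52.] [743.  94. 140.]
orange 32 [283.8 191. ] [698.  26. 155.] [687.  20.  94.] [710.  33. 165.]
orange 32 [255.8 224.2] [616. 101. 120.] [608.  80.  92.] [624. 112. 124.]
orange 69 [248.2 236.9] [580. 116. 122.] [567.  93.  51.] [599. 137. 141.]
orange 31 [264.8 234.3] [582.  70. 156.] [573.  65. 152.] [594.  77. 165.]
yellow 34 [280.1 288.6] [454.  36.   9.] [441.  28.   4.] [467.  45.  16.]
green 111 [301.3 139.8] [854. -16. 113.] [843. -33. 102.] [881.  12. 131.]
green 261 [444.  284.6] [ 474. -428.   19.] [ 447. -457.   12.] [ 502. -399.   26.]
tan 897 [316.  195.6] [719. -59.  39.] [ 674. -142.   29.] [762.  21. 136.]
tan 51 [129.1 186.5] [744. 498.   3.] [733. 484.  -8.] [755. 512.  11.]
tan 42 [137.9 186.9] [743. 470.   4.] [732. 460.  -1.] [756. 482.  10.]
tan 2169 [295.2 232.2] [607.   2.
[... 328 characters left out ...]
2.] [ 595. -107.   93.]
tan 88 [350.5 247.4] [ 571. -159.   39.] [ 549. -171.   31.] [ 596. -146.   46.]
tan 482 [283.6 268.6] [507.  26.  39.] [475. -36.  30.] [542.  95.  47.]
tan 70 [285.5 279.6] [476.  21.  39.] [466. -15.  33.] [490.  53.  42.]
tan 85 [120.7 297.8] [415. 493.   2.] [403. 476.  -8.] [426. 511.   9.]
tan 309 [390.3 320.5] [ 372. -273.   19.] [ 342. -305.   10.] [ 400. -244.   26.]
black 66 [299.5 146. ] [845.  -8.  92.] [842. -30.  72.] [856.  10. 110.]
black 37 [280.1 187.8] [697.  34. 183.] [689.  27. 160.] [711.  40. 188.]
black 37 [172.  236.2] [576. 317. 130.] [574. 306. 111.] [582. 328. 138.]
black 215 [193.7 311.1] [384. 276.  19.] [359. 245.  12.] [412. 303.  27.]
```

View pics/c0.png

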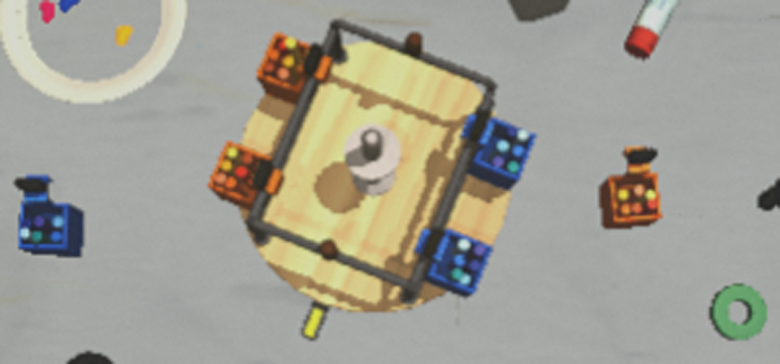

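```bash
cat >> h.py <<'E'
def stand(n,d,P=None):
    X=xyz(n,d,P);out=[]
    ok=(d>0)&(np.hypot(X[...,0]-606,X[...,1])<190)
    for a,c,m in blobs(ok&(X[...,2]>172)&(X[...,2]<230),4):
        p=X[m];out.append((a,c,p.mean(0).round(1),p[:,2].max().round()))
    e=ok&(abs(X[...,2]-38)<7);cnt,_=cv2.findContours(e.astype(np.uint8),cv2.RETR_EXTERNAL,cv2.CHAIN_APPROX_NONE)
    return out
E
python3 - <<'E'
from h import *
z=np.load("/tmp/top0.npz");im,d=z["im"],z["d"];X=xyz("top",d)
for o in stand("top",d):print(*o)
k=onplane("top",[[319.2,181.2],[286.9,260.4]],209);s=onplane("top",[[303.1,218.8]],224);print(k,k.mean(0),s)
c=k.mean(0)[:2]
print("knob radius",np.linalg.norm(k[1]-k[0])/2)
y=onplane("top",[b[1] for b in blobs(masks(im)["yellow"],20)],8)
for q in y: print("yellow",q,np.linalg.norm(q[:2]-c),np.degrees(np.arctan2(*(q[:2]-c)[::-1])))
v=(k[1]-k[0]);print("knob line",np.degrees(np.arctan2(v[1],v[0])))
# deck circle
ok=(d>0)&(abs(X[...,2]-39)<6);p=X[ok][:,:2];r=np.linalg.norm(p-c,axis=1);p=p[r<165];r=r[r<165]
a=np.degrees(np.arctan2(*(p-c).T[::-1]))
print([(int(t),r[abs((a-t+180)%360-180)<8].max().round()) for t in range(-180,180,30) if (abs((a-t+180)%360-180)<8).any()])
# table things
M=masks(im)
for k2,zz in(("green",18),("tan",18),("black",18)):
    for ar,cc,m in blobs(M[k2],100):
        if 150<cc[0]<480 and 250<cc[1]<350 and ar<350:
            cn=cv2.findContours(m.astype(np.uint8),cv2.RETR_EXTERNAL,cv2.CHAIN_APPROX_NONE)[0][0]
            (e,ax,_)=cv2.fitEllipse(cn);print(k2,e,ax,onplane("top",[e],18)[0].round(1))
E
python3 - <<'E'
import cv2,numpy as np
z=np.load("/tmp/top0.npz")["im"]
a=cv2.resize(z[222:272,150:210],None,fx=6.6,fy=6.6,interpolation=cv2.INTER_CUBIC)
b=cv2.resize(z[212:262,373:433],None,fx=6.6,fy=6.6,interpolation=cv2.INTER_CUBIC)
cv2.imwrite("pics/cups.png",np.hstack([a,b]))
E
```

```text
60 [319.1 181.4] [711.7 -64.1 201.1] 214.0
59 [280.1 186.5] [701.4  33.9 182.6] 188.0
54 [344.8 212.2] [ 638.6 -130.2  183.8] 189.0
81 [303.  219.8] [610.7 -26.7 212.1] 229.0
60 [260.6 230.9] [586.   78.2 183.2] 189.0
56 [326.8 257.5] [523.6 -87.2 183.9] 188.0
52 [286.2 260.4] [511.5  11.1 204.5] 213.0
[[709.84155007 -64.15772345 209.        ]
 [511.04526175   9.32781213 209.        ]] [610.44340591 -27.41495566 209.        ] [[610.6580868  -27.11630319 224.        ]]
knob radius 105.97179835752392
yellow [773.43065013 262.52997248   8.        ] 332.6152478979386 60.65827768195013
yellow [453.89550475  36.19582598   8.        ] 168.9780367317584 157.88640602485495
knob line 159.7130434342857
[(-180, np.float64(146.0)), (-150, np.float64(147.0)), (-120, np.float64(146.0)), (-90, np.float64(148.0)), (-60, np.float64(151.0)), (-30, np.float64(145.0)), (0, np.float64(152.0)), (30, np.float64(129.0)), (60, np.float64(152.0)), (90, np.float64(99.0)), (120, np.float64(148.0)), (150, np.float64(147.0))]
green (443.9231872558594, 284.57012939453125) (19.5467586517334, 20.014827728271484) [ 474.4 -427.9   18. ]
tan (390.29638671875, 320.48394775390625) (20.837451934814453, 21.41501235961914) [ 371.3 -274.2   18. ]
black (194.14212036132812, 310.8330383300781) (18.76420783996582, 19.74037742614746) [385.1 273.9  18. ]
```

View pics/cups.png

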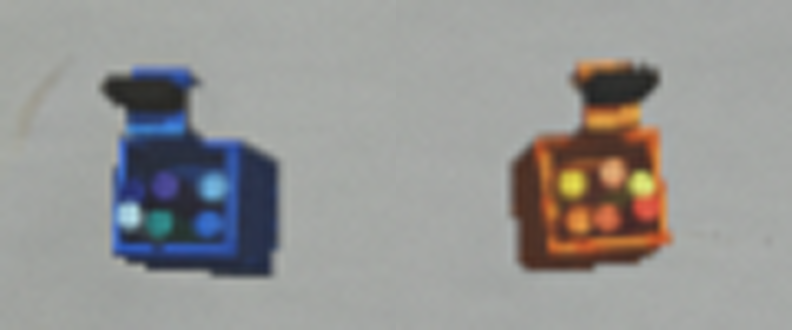

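```bash
cat > plan.py <<'E'
import json,sys,os,numpy as np
F="cmd.json"
def cur():
    return json.load(open(F)) if os.path.exists(F) else [301.3,-604.0,232.6,-63.5]
def plan(steps,save=True):
    """steps: (x,y,z,phi_deg,opening,nrows); phi = world angle of the closing line (tool y). Prints each 12-row call."""
    rows=[s[:5] for s in steps for _ in range(s[5])]
    for i in range(0,len(rows),12):
        c=cur();a=np.radians(c[3]+90);R=np.array([[np.cos(a),np.sin(a)],[np.sin(a),-np.cos(a)]]) # cols: tool x, tool y
        out=[];prev=None
        for x,y,z,p,o in rows[i:i+12]:
            d=R.T@[x-c[0],y-c[1]]/1000
            t=-(p-c[3])/180   # tool z is down
            r=[round(d[0],4),round(d[1],4),round((c[2]-z)/1000,4),round(t,4),o];out+=r
        print(len(rows[i:i+12]),json.dumps(out).replace(" ",""))
        w=R@(np.array(r[:2])*1000);n=[c[0]+w[0],c[1]+w[1],c[2]-r[2]*1000,c[3]-r[3]*180]
        if save: json.dump(n,open(F,"w"))
E
python3 - <<'E'
from plan import *; from station import ctrl
P=ctrl.camera_params("wrist");C=-P["R"].T@P["t"];s=ctrl.read_state();print(C-s["tool_pos"])
print(px:=None)
A=np.array([610.5,-27]);k=lambda a:A+108*np.array([np.cos(np.radians(a)),np.sin(np.radians(a))])
x,y=k(159.5)
plan([(302,-400,290,-30,0,4),(470,-60,290,60,0,11),(x,y,260,69.5,0,5),(x,y,192,69.5,0,4)])
plan([(x,y,192,69.5,-.9,5)])
E
```

```text
[ 69.98512111  34.71435161 152.27901881]
None
12 [0.0917,-0.1823,-0.0574,-0.1861,0,0.0917,-0.1823,-0.0574,-0.1861,0,0.0917,-0.1823,-0.0574,-0.1861,0,0.0917,-0.1823,-0.0574,-0.1861,0,0.3937,-0.4116,-0.0574,-0.6861,0,0.3937,-0.4116,-0.0574,-0.6861,0,0.3937,-0.4116,-0.0574,-0.6861,0,0.3937,-0.4116,-0.0574,-0.6861,0,0.3937,-0.4116,-0.0574,-0.6861,0,0.3937,-0.4116,-0.0574,-0.6861,0,0.3937,-0.4116,-0.0574,-0.6861,0,0.3937,-0.4116,-0.0574,-0.6861,0]
12 [-0.0,-0.0,0.0,-0.0,0,-0.0,-0.0,0.0,-0.0,0,-0.0,-0.0,0.0,-0.0,0,0.0013,0.081,0.03,-0.0528,0,0.0013,0.081,0.03,-0.0528,0,0.0013,0.081,0.03,-0.0528,0,0.0013,0.081,0.03,-0.0528,0,0.0013,0.081,0.03,-0.0528,0,0.0013,0.081,0.098,-0.0528,0,0.0013,0.081,0.098,-0.0528,0,0.0013,0.081,0.098,-0.0528,0,0.0013,0.081,0.098,-0.0528,0]
5 [0.0,-0.0,0.0,0.0,-0.9,0.0,-0.0,0.0,0.0,-0.9,0.0,-0.0,0.0,0.0,-0.9,0.0,-0.0,0.0,0.0,-0.9,0.0,-0.0,0.0,0.0,-0.9]
```

```bash
rm cmd.json; python3 - <<'E'
from plan import *
plan([(490,-10,290,60,0,12)])
E
```

```text
12 [0.4339,-0.4474,-0.0574,-0.6861,0,0.4339,-0.4474,-0.0574,-0.6861,0,0.4339,-0.4474,-0.0574,-0.6861,0,0.4339,-0.4474,-0.0574,-0.6861,0,0.4339,-0.4474,-0.0574,-0.6861,0,0.4339,-0.4474,-0.0574,-0.6861,0,0.4339,-0.4474,-0.0574,-0.6861,0,0.4339,-0.4474,-0.0574,-0.6861,0,0.4339,-0.4474,-0.0574,-0.6861,0,0.4339,-0.4474,-0.0574,-0.6861,0,0.4339,-0.4474,-0.0574,-0.6861,0,0.4339,-0.4474,-0.0574,-0.6861,0]
```

Emit:
arm_command(deltas=[0.4339,-0.4474,-0.0574,-0.6861,0,0.4339,-0.4474,-0.0574,-0.6861,0,0.4339,-0.4474,-0.0574,-0.6861,0,0.4339,-0.4474,-0.0574,-0.6861,0,0.4339,-0.4474,-0.0574,-0.6861,0,0.4339,-0.4474,-0.0574,-0.6861,0,0.4339,-0.4474,-0.0574,-0.6861,0,0.4339,-0.4474,-0.0574,-0.6861,0,0.4339,-0.4474,-0.0574,-0.6861,0,0.4339,-0.4474,-0.0574,-0.6861,0,0.4339,-0.4474,-0.0574,-0.6861,0,0.4339,-0.4474,-0.0574,-0.6861,0], squeeze=20)

```text
clock: 1.6
tool_pos: [489.9, -8.8, 289.7]
eef_rot: [-0.0, 0.255, 0.967, -0.0]
force: [0.1, -0.1, -0.4]
finger_gap: 46.2
finger_force: 0.0
```

```bash
python3 - <<'E'
from plan import *
A=np.array([610.5,-27]);k=lambda a:A+108*np.array([np.cos(np.radians(a)),np.sin(np.radians(a))])
x,y=k(159.5);print(x,y)
plan([(x,y,250,69.5,0,3),(x,y,192,69.5,0,5),(x,y,192,69.5,-.8,4)])
E
```

```text
509.33940356117307 10.822397176022491
12 [-0.0064,0.0277,0.04,-0.0528,0,-0.0064,0.0277,0.04,-0.0528,0,-0.0064,0.0277,0.04,-0.0528,0,-0.0064,0.0277,0.098,-0.0528,0,-0.0064,0.0277,0.098,-0.0528,0,-0.0064,0.0277,0.098,-0.0528,0,-0.0064,0.0277,0.098,-0.0528,0,-0.0064,0.0277,0.098,-0.0528,0,-0.0064,0.0277,0.098,-0.0528,-0.8,-0.0064,0.0277,0.098,-0.0528,-0.8,-0.0064,0.0277,0.098,-0.0528,-0.8,-0.0064,0.0277,0.098,-0.0528,-0.8]
```

Emit:
arm_command(deltas=[-0.0064,0.0277,0.04,-0.0528,0,-0.0064,0.0277,0.04,-0.0528,0,-0.0064,0.0277,0.04,-0.0528,0,-0.0064,0.0277,0.098,-0.0528,0,-0.0064,0.0277,0.098,-0.0528,0,-0.0064,0.0277,0.098,-0.0528,0,-0.0064,0.0277,0.098,-0.0528,0,-0.0064,0.0277,0.098,-0.0528,0,-0.0064,0.0277,0.098,-0.0528,-0.8,-0.0064,0.0277,0.098,-0.0528,-0.8,-0.0064,0.0277,0.098,-0.0528,-0.8,-0.0064,0.0277,0.098,-0.0528,-0.8])

```text
clock: 3.1
tool_pos: [509.3, 11.3, 192.1]
eef_rot: [-0.0, 0.178, 0.984, 0.0]
force: [-0.7, 3.5, 0.3]
finger_gap: 18.0
finger_force: 20.0
```

```bash
python3 - <<'E'
from plan import *
A=np.array([610.5,-27]);k=lambda a:A+108*np.array([np.cos(np.radians(a)),np.sin(np.radians(a))])
st=[(*k(a),192,a-90,-.8,1) for a in np.r_[np.linspace(159.5,69,25)[1:],69,69]]
plan(st[:12]);plan(st[12:24]);
x,y=k(69)
plan([(x,y,192,-21,-.8,2),(x,y,192,-21,0,3),(x,y,270,-21,0,4)])
E
```

```text
12 [-0.0002,0.0071,0.0,0.021,-0.8,-0.0009,0.0142,0.0,0.0419,-0.8,-0.0021,0.0212,0.0,0.0629,-0.8,-0.0037,0.0281,0.0,0.0838,-0.8,-0.0057,0.0349,0.0,0.1048,-0.8,-0.0083,0.0416,0.0,0.1257,-0.8,-0.0112,0.048,0.0,0.1467,-0.8,-0.0146,0.0543,0.0,0.1676,-0.8,-0.0184,0.0603,0.0,0.1886,-0.8,-0.0225,0.0661,0.0,0.2095,-0.8,-0.027,0.0716,0.0,0.2305,-0.8,-0.0319,0.0767,0.0,0.2514,-0.8]
12 [-0.0002,0.0071,0.0,0.0209,-0.8,-0.0009,0.0142,0.0,0.0419,-0.8,-0.0021,0.0212,0.0,0.0628,-0.8,-0.0037,0.0281,0.0,0.0838,-0.8,-0.0058,0.0349,0.0,0.1047,-0.8,-0.0083,0.0416,0.0,0.1257,-0.8,-0.0113,0.048,0.0,0.1466,-0.8,-0.0146,0.0543,0.0,0.1676,-0.8,-0.0184,0.0603,0.0,0.1885,-0.8,-0.0226,0.0661,0.0,0.2095,-0.8,-0.0271,0.0716,0.0,0.2304,-0.8,-0.032,0.0767,0.0,0.2514,-0.8]
9 [0.0,-0.0,0.0,-0.0,-0.8,0.0,-0.0,0.0,-0.0,-0.8,0.0,-0.0,0.0,-0.0,0,0.0,-0.0,0.0,-0.0,0,0.0,-0.0,0.0,-0.0,0,0.0,-0.0,-0.078,-0.0,0,0.0,-0.0,-0.078,-0.0,0,0.0,-0.0,-0.078,-0.0,0,0.0,-0.0,-0.078,-0.0,0]
```

Emit:
arm_command(deltas=[-0.0002,0.0071,0.0,0.021,-0.8,-0.0009,0.0142,0.0,0.0419,-0.8,-0.0021,0.0212,0.0,0.0629,-0.8,-0.0037,0.0281,0.0,0.0838,-0.8,-0.0057,0.0349,0.0,0.1048,-0.8,-0.0083,0.0416,0.0,0.1257,-0.8,-0.0112,0.048,0.0,0.1467,-0.8,-0.0146,0.0543,0.0,0.1676,-0.8,-0.0184,0.0603,0.0,0.1886,-0.8,-0.0225,0.0661,0.0,0.2095,-0.8,-0.027,0.0716,0.0,0.2305,-0.8,-0.0319,0.0767,0.0,0.2514,-0.8])

```text
clock: 4.6
tool_pos: [564.6, 73.5, 192.1]
eef_rot: [-0.003, 0.543, 0.84, 0.0]
force: [-16.8, 15.8, 5.9]
finger_gap: 17.6
finger_force: 20.0
```

Emit:
arm_command(deltas=[-0.0002,0.0071,0.0,0.0209,-0.8,-0.0009,0.0142,0.0,0.0419,-0.8,-0.0021,0.0212,0.0,0.0628,-0.8,-0.0037,0.0281,0.0,0.0838,-0.8,-0.0058,0.0349,0.0,0.1047,-0.8,-0.0083,0.0416,0.0,0.1257,-0.8,-0.0113,0.048,0.0,0.1466,-0.8,-0.0146,0.0543,0.0,0.1676,-0.8,-0.0184,0.0603,0.0,0.1885,-0.8,-0.0226,0.0661,0.0,0.2095,-0.8,-0.0271,0.0716,0.0,0.2304,-0.8,-0.032,0.0767,0.0,0.2514,-0.8])

```text
clock: 6.1
tool_pos: [649.1, 76.9, 192.1]
eef_rot: [-0.002, 0.824, 0.566, 0.001]
force: [1.1, 23.5, -0.4]
finger_gap: 17.5
finger_force: 20.0
```

Emit:
arm_command(deltas=[0,0,0,0,-0.8,0,0,0,0,-0.8,0,0,0,0,0,0,0,0,0,0,0,0,0,0,0,0,0,-0.078,0,0,0,0,-0.078,0,0,0,0,-0.078,0,0,0,0,-0.078,0,0])

```text
clock: 7.22
tool_pos: [648.7, 73.8, 268.3]
eef_rot: [-0.001, 0.824, 0.566, -0.001]
force: [-0.8, 0.2, 0.0]
finger_gap: 46.6
finger_force: 0.0
```

```bash
python3 - <<'E'
from plan import *
plan([(576,315,280,0,0.4,8)])
E
```

```text
8 [0.199,-0.1548,-0.01,-0.1167,0.4,0.199,-0.1548,-0.01,-0.1167,0.4,0.199,-0.1548,-0.01,-0.1167,0.4,0.199,-0.1548,-0.01,-0.1167,0.4,0.199,-0.1548,-0.01,-0.1167,0.4,0.199,-0.1548,-0.01,-0.1167,0.4,0.199,-0.1548,-0.01,-0.1167,0.4,0.199,-0.1548,-0.01,-0.1167,0.4]
```

Emit:
arm_command(deltas=[0.199,-0.1548,-0.01,-0.1167,0.4,0.199,-0.1548,-0.01,-0.1167,0.4,0.199,-0.1548,-0.01,-0.1167,0.4,0.199,-0.1548,-0.01,-0.1167,0.4,0.199,-0.1548,-0.01,-0.1167,0.4,0.199,-0.1548,-0.01,-0.1167,0.4,0.199,-0.1548,-0.01,-0.1167,0.4,0.199,-0.1548,-0.01,-0.1167,0.4])

```text
clock: 8.22
tool_pos: [576.2, 314.0, 279.9]
eef_rot: [0.0, 0.708, 0.707, -0.0]
force: [0.1, 0.6, -0.5]
finger_gap: 65.1
finger_force: 0.0
```

```bash
python3 - <<'E'
from h import *
P=ctrl.camera_params("wrist");im,d=ctrl.camera("wrist");np.savez("/tmp/w1.npz",im=im,d=d,R=P["R"],t=P["t"]);t,td=ctrl.camera("top");np.savez("/tmp/top1.npz",im=t,d=td)
for o in stand("top",td):print(*o)
c=cv2.resize(t[150:330,230:470],(320,240));cv2.imwrite("pics/v1.png",np.hstack([cv2.resize(im,(480,360)),cv2.copyMakeBorder(c,0,120,0,0,0)]))
X=xyz("wrist",d,P)
m=(d>0)&(X[...,2]>120)&(X[...,2]<145)
for a,c,mm in blobs(m,100):
    p=X[mm];r=cv2.minAreaRect(p[:,:2].astype(np.float32));print(a,c,p.mean(0),r)
E
```

```text
63 [292.9 180.7] [717.4   2.  182.4] 188.0
60 [339.  196.6] [ 678.9 -115.4  182.7] 188.0
59 [262.6 204.9] [648.   73.9 202. ] 214.0
80 [302.9 219.9] [610.6 -26.6 211. ] 229.0
56 [343.8 236. ] [ 575.  -127.1  202.2] 212.0
54 [266.1 246.5] [547.3  62.9 183.8] 191.0
54 [312.5 264.3] [505.7 -52.4 184.6] 190.0
617 [324.3 211.3] [580.0877958  321.79096376 131.84127127] ((579.951904296875, 320.4653015136719), (27.52976417541504, 11.714139938354492), 89.93318176269531)
232 [313.  449.4] [570.92225948 108.73104184 132.54889925] ((570.6195678710938, 108.29485321044922), (4.859460353851318, 9.389819145202637), 89.96174621582031)
196 [263.1 459.2] [526.08558781  93.50799696 128.65797479] ((526.0040283203125, 91.95753479003906), (7.292230606079102, 12.811097145080566), 72.47708892822266)
108 [286.1 458.5] [545.99823098  87.05569525 121.10475364] ((542.5731201171875, 85.4765625), (17.55736541748047, 16.612770080566406), 77.295654296875)
```

View pics/v1.png

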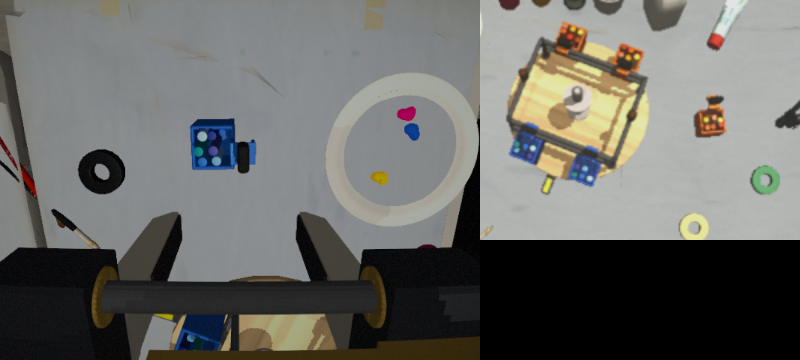

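```bash
python3 - <<'E'
from plan import *
from h import *
z=np.load("/tmp/top1.npz");X=xyz("top",z["d"])
for a,c,m in blobs((z["d"]>0)&(X[...,2]>122)&(X[...,2]<142),15):
    p=X[m].mean(0)
    if p[1]>200 or (p[1]<-250 and p[0]<700):print(a,c,p,cv2.minAreaRect(X[m][:,:2].astype(np.float32)))
plan([(580,321,280,0,0.2,2),(580,321,150,0,0.2,4),(580,321,121,0,0.2,3),(580,321,121,0,-1,3)])
plan([(580,321,121,0,-1,2),(580,321,200,0,-1,3),(580,321,325,0,-1,3)])
E
```

```text
54 [480.6 218.5] [ 642.93385768 -495.87668296  134.69692386] ((643.0728759765625, -497.3699951171875), (35.776268005371094, 15.96578598022461), 35.841064453125)
52 [406.9 223.9] [ 623.63423724 -298.02175685  131.86296694] ((624.2811889648438, -299.2249450683594), (11.787281036376953, 27.29730987548828), 11.722826957702637)
25 [549.1 228.6] [ 620.91443114 -686.18786168  134.44850212] ((622.4011840820312, -687.18115234375), (22.353822708129883, 14.072128295898438), 43.70341491699219)
54 [170.7 234.9] [579.16336782 318.91833935 132.14775974] ((579.0826416015625, 320.22210693359375), (10.849748611450195, 29.511438369750977), 1.597199559211731)
98 [634.  325.3] [ 363.61269785 -920.30715993  131.59386149] ((363.1392517089844, -923.1361694335938), (28.427074432373047, 24.21829605102539), 89.9100112915039)
12 [0.006,0.004,0.0,0.0,0.2,0.006,0.004,0.0,0.0,0.2,0.006,0.004,0.13,0.0,0.2,0.006,0.004,0.13,0.0,0.2,0.006,0.004,0.13,0.0,0.2,0.006,0.004,0.13,0.0,0.2,0.006,0.004,0.159,0.0,0.2,0.006,0.004,0.159,0.0,0.2,0.006,0.004,0.159,0.0,0.2,0.006,0.004,0.159,0.0,-1,0.006,0.004,0.159,0.0,-1,0.006,0.004,0.159,0.0,-1]
8 [-0.0,0.0,0.0,0.0,-1,-0.0,0.0,0.0,0.0,-1,-0.0,0.0,-0.079,0.0,-1,-0.0,0.0,-0.079,0.0,-1,-0.0,0.0,-0.079,0.0,-1,-0.0,0.0,-0.204,0.0,-1,-0.0,0.0,-0.204,0.0,-1,-0.0,0.0,-0.204,0.0,-1]
```

Emit:
arm_command(deltas=[0.006,0.004,0,0,0.2,0.006,0.004,0,0,0.2,0.006,0.004,0.13,0,0.2,0.006,0.004,0.13,0,0.2,0.006,0.004,0.13,0,0.2,0.006,0.004,0.13,0,0.2,0.006,0.004,0.159,0,0.2,0.006,0.004,0.159,0,0.2,0.006,0.004,0.159,0,0.2,0.006,0.004,0.159,0,-1,0.006,0.004,0.159,0,-1,0.006,0.004,0.159,0,-1], squeeze=30)

```text
clock: 9.82
tool_pos: [579.9, 321.1, 121.4]
eef_rot: [0.0, 0.707, 0.707, 0.0]
force: [-0.1, -0.1, -0.1]
finger_gap: 30.5
finger_force: 0.0
```

Emit:
arm_command(deltas=[0,0,0,0,-1,0,0,0,0,-1,0,0,-0.079,0,-1,0,0,-0.079,0,-1,0,0,-0.079,0,-1,0,0,-0.204,0,-1,0,0,-0.204,0,-1,0,0,-0.204,0,-1])

```text
clock: 10.82
tool_pos: [580.5, 321.5, 328.7]
eef_rot: [0.001, 0.707, 0.707, 0.003]
force: [0.3, 0.6, -0.7]
finger_gap: 12.0
finger_force: 30.0
```

```bash
python3 - <<'E'
from plan import *
plan([(531.3,2.9,325,-20.3,-1,9)])
E
```

```text
9 [-0.3181,-0.0487,0.0,0.1128,-1,-0.3181,-0.0487,0.0,0.1128,-1,-0.3181,-0.0487,0.0,0.1128,-1,-0.3181,-0.0487,0.0,0.1128,-1,-0.3181,-0.0487,0.0,0.1128,-1,-0.3181,-0.0487,0.0,0.1128,-1,-0.3181,-0.0487,0.0,0.1128,-1,-0.3181,-0.0487,0.0,0.1128,-1,-0.3181,-0.0487,0.0,0.1128,-1]
```

Emit:
arm_command(deltas=[-0.3181,-0.0487,0,0.1128,-1,-0.3181,-0.0487,0,0.1128,-1,-0.3181,-0.0487,0,0.1128,-1,-0.3181,-0.0487,0,0.1128,-1,-0.3181,-0.0487,0,0.1128,-1,-0.3181,-0.0487,0,0.1128,-1,-0.3181,-0.0487,0,0.1128,-1,-0.3181,-0.0487,0,0.1128,-1,-0.3181,-0.0487,0,0.1128,-1])

```text
clock: 11.95
tool_pos: [531.4, 4.1, 324.6]
eef_rot: [-0.0, 0.82, 0.572, -0.0]
force: [-0.3, 0.3, -0.3]
finger_gap: 12.0
finger_force: 30.0
```

```bash
python3 - <<'E'
from h import *
P=ctrl.camera_params("wrist");im,d=ctrl.camera("wrist");np.savez("/tmp/w2.npz",im=im,d=d,R=P["R"],t=P["t"]);print(ctrl.read_state()["tool_pos"],ctrl.read_state()["finger_gap"])
cv2.imwrite("pics/w2.png",im)
X=xyz("wrist",d,P)
for lo,hi in((138,158),(160,192),(195,215)):
  for a,c,mm in blobs((d>0)&(X[...,2]>lo)&(X[...,2]<hi),80):
    p=X[mm];r=cv2.minAreaRect(p[:,:2].astype(np.float32));print(lo,a,c,p.mean(0).round(1),np.round(r[0],1),np.round(r[1],1),round(r[2],1))
E
```

```text
[531.35627314   3.96460102 324.69824232] 11.851127703196475
138 2546 [323.5 166.5] [546.7  35.5 150.3] [547.   31.7] [162.6  14.6] 69.7
138 4198 [531.6 204.6] [692.  -50.4 149.7] [697.1 -55.4] [222.8  29.8] 71.0
138 117 [272.5 110.5] [525.   89.4 138.9] [524.8  89.1] [10.3  9.6] 78.2
138 154 [596.7 112.9] [763.2   2.9 139.7] [763.5   2.7] [10.8 10.7] 74.4
138 178 [299.8 131.3] [539.9  68.  153.5] [539.5  67.5] [23.4  4.4] 67.4
160 1839 [388.   66.1] [612.8  88.9 166.2] [612.   91.5] [16.5 85.1] 67.1
160 1227 [515.2  67.7] [697.8  58.3 164. ] [698.6  58.2] [10.2 64.5] 69.7
160 802 [312.4 133.6] [549.   64.5 182.3] [548.8  64. ] [28.  13.2] 69.6
160 1335 [565.5 134.3] [715.4   4.3 177.4] [718.2   2.9] [28.5 14.2] 70.3
160 2202 [429.5 212.4] [611.1 -21.1 163.7] [612.8 -24.1] [55.4 51.8] 26.8
160 1090 [546.  294.3] [ 677.5 -111.7  176.6] [ 679.2 -114.2] [27.8 14.2] 71.4
160 269 [507.4 339.4] [ 643.5 -149.1  163.7] [ 643.1 -150.1] [ 9.2 26.5] 68.3
195 800 [461.   60.4] [648.3  75.8 206.4] [649.8  75.7] [17.5 17.4] 82.7
195 307 [270.5 200.8] [510.2  35.7 209.7] [511.9  33.3] [25.3 58.1] 39.7
195 335 [442.9 224.7] [610.1 -19.  205.3] [611.1 -21. ] [20.2  9.6] 29.6
195 488 [282.9 250.7] [504.9   1.3 207.9] [504.1   1.9] [26.8 10.1] 68.7
```

View pics/w2.png

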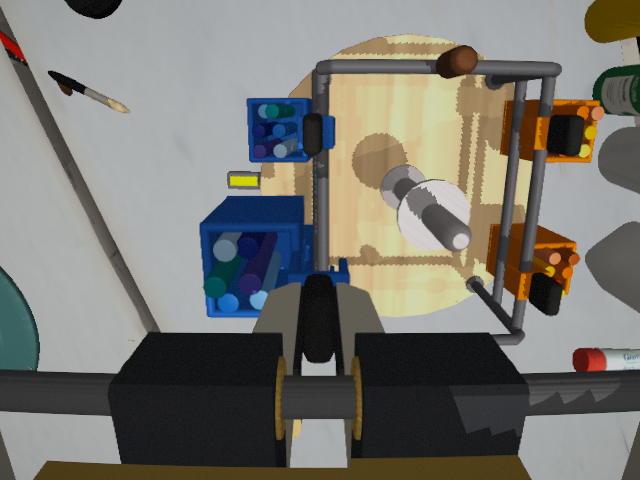

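```bash
python3 - <<'E'
from h import *
z=np.load("/tmp/w2.npz");P=ctrl.camera_params("wrist");P["R"],P["t"]=z["R"],z["t"];d=z["d"];X=xyz("wrist",d,P)
a=np.radians(-20.3);n=np.array([np.cos(a),np.sin(a)]);t=np.array([-n[1],n[0]])
p=X[(d>0)&(X[...,2]>145)&(X[...,2]<154)];N=p[:,:2]@n;T=p[:,:2]@t
for lo,hi in((-105,-80),(-50,-40),(-30,-10),(-10,10),(10,30),(30,42),(80,90),(90,100)):
    for name,c in(("blue",498),("orange",667)):
        m=(abs(N-c)<12)&(T-188.4>lo)&(T-188.4<hi)
        if m.sum()>30: print(name,lo,m.sum(),N[m].min().round(1),np.median(N[m]).round(1),N[m].max().round(1),p[m][:,2].max().round(1))
print(np.r_[612.,-24.5]@n)
E
```

```text
orange -105 324 664.5 668.4 675.7 153.8
blue -50 129 495.6 499.7 504.6 151.2
orange -50 174 661.3 668.2 678.8 153.9
blue -30 289 495.5 499.6 504.4 151.6
orange -30 312 663.9 667.9 674.7 151.7
blue -10 293 495.5 500.2 504.3 151.8
orange -10 300 664.2 667.6 674.1 152.6
blue 10 316 495.5 500.1 504.8 152.6
orange 10 310 664.0 667.6 673.7 152.0
blue 30 202 495.5 500.0 504.8 151.8
orange 30 209 663.4 667.6 674.1 151.9
blue 80 196 494.7 499.4 504.4 152.9
orange 80 186 663.8 667.3 673.6 152.2
blue 90 206 494.6 499.1 504.3 152.1
orange 90 189 663.2 667.0 673.1 151.7
582.487951446026
```

```bash
python3 - <<'E'
from h import *
z=np.load("/tmp/w2.npz");P=ctrl.camera_params("wrist");P["R"],P["t"]=z["R"],z["t"];d=z["d"];im=z["im"];X=xyz("wrist",d,P)
a=np.radians(-20.3);n=np.array([np.cos(a),np.sin(a)]);t=np.array([-n[1],n[0]])
B=masks(im)["blue"]&(d>0)
for lo,hi in((263,282),(295,312)):
    m=B&(X[...,2]>lo)&(X[...,2]<hi);m[:240]=0
    N=X[m][:,:2]@n;T=X[m][:,:2]@t
    print(lo,m.sum(),np.percentile(N,[0,1,50,99,100]).round(1),np.percentile(T,[0,1,50,99,100]).round(1),X[m][:,2].max())
E
```

```text
263 1976 [437.7 438.2 453.1 487.2 487.3] [161.8 162.4 176.6 205.7 206.6] 281.99697073818686
295 560 [483.1 483.5 493.8 509.2 509.4] [193.8 194.3 198.4 199.5 199.8] 311.8499498130076
```

```bash
python3 - <<'E'
from plan import *
x,y=533.9,3.0
plan([(x,y,325,-20.3,-1,2),(x,y,260,-20.3,-1,3),(x,y,205,-20.3,-1,4)])
plan([(x,y,z,-20.3,-1,1) for z in range(200,174,-5)]+[(x,y,173.5,-20.3,-1,3)])
plan([(x,y,173.5,-20.3,-.4,5),(x,y,230,-20.3,-.4,3),(x,y,300,-20.3,-.4,3)])
E
```

```text
9 [0.0009,0.0024,0.0,0.0,-1,0.0009,0.0024,0.0,0.0,-1,0.0009,0.0024,0.065,0.0,-1,0.0009,0.0024,0.065,0.0,-1,0.0009,0.0024,0.065,0.0,-1,0.0009,0.0024,0.12,0.0,-1,0.0009,0.0024,0.12,0.0,-1,0.0009,0.0024,0.12,0.0,-1,0.0009,0.0024,0.12,0.0,-1]
9 [0.0,0.0,0.005,0.0,-1,0.0,0.0,0.01,0.0,-1,0.0,0.0,0.015,0.0,-1,0.0,0.0,0.02,0.0,-1,0.0,0.0,0.025,0.0,-1,0.0,0.0,0.03,0.0,-1,0.0,0.0,0.0315,0.0,-1,0.0,0.0,0.0315,0.0,-1,0.0,0.0,0.0315,0.0,-1]
11 [0.0,0.0,0.0,0.0,-0.4,0.0,0.0,0.0,0.0,-0.4,0.0,0.0,0.0,0.0,-0.4,0.0,0.0,0.0,0.0,-0.4,0.0,0.0,0.0,0.0,-0.4,0.0,0.0,-0.0565,0.0,-0.4,0.0,0.0,-0.0565,0.0,-0.4,0.0,0.0,-0.0565,0.0,-0.4,0.0,0.0,-0.1265,0.0,-0.4,0.0,0.0,-0.1265,0.0,-0.4,0.0,0.0,-0.1265,0.0,-0.4]
```

Emit:
arm_command(deltas=[0.0009,0.0024,0,0,-1,0.0009,0.0024,0,0,-1,0.0009,0.0024,0.065,0,-1,0.0009,0.0024,0.065,0,-1,0.0009,0.0024,0.065,0,-1,0.0009,0.0024,0.12,0,-1,0.0009,0.0024,0.12,0,-1,0.0009,0.0024,0.12,0,-1,0.0009,0.0024,0.12,0,-1])

```text
clock: 13.12
tool_pos: [534.6, 3.0, 207.7]
eef_rot: [0.001, 0.821, 0.572, 0.001]
force: [-0.6, -0.1, -0.2]
finger_gap: 11.7
finger_force: 30.0
```

Emit:
arm_command(deltas=[0,0,0.005,0,-1,0,0,0.01,0,-1,0,0,0.015,0,-1,0,0,0.02,0,-1,0,0,0.025,0,-1,0,0,0.03,0,-1,0,0,0.0315,0,-1,0,0,0.0315,0,-1,0,0,0.0315,0,-1])

```text
clock: 14.25
tool_pos: [533.8, 3.0, 173.8]
eef_rot: [0.0, 0.821, 0.572, 0.0]
force: [-0.0, -0.1, -0.6]
finger_gap: 11.6
finger_force: 30.0
```

Emit:
arm_command(deltas=[0,0,0,0,-0.4,0,0,0,0,-0.4,0,0,0,0,-0.4,0,0,0,0,-0.4,0,0,0,0,-0.4,0,0,-0.0565,0,-0.4,0,0,-0.0565,0,-0.4,0,0,-0.0565,0,-0.4,0,0,-0.1265,0,-0.4,0,0,-0.1265,0,-0.4,0,0,-0.1265,0,-0.4])

```text
clock: 15.62
tool_pos: [533.8, 3.0, 299.2]
eef_rot: [-0.0, 0.821, 0.572, -0.0]
force: [1.0, -0.1, 0.2]
finger_gap: 27.9
finger_force: 0.0
```

```bash
python3 - <<'E'
from plan import *
plan([(533,-100,300,-60,0.2,4)]+[(623,-299,290,-168,0.2,8)])
E
```

```text
12 [-0.0969,0.0349,0.0,0.2206,0.2,-0.0969,0.0349,0.0,0.2206,0.2,-0.0969,0.0349,0.0,0.2206,0.2,-0.0969,0.0349,0.0,0.2206,0.2,-0.2523,0.1883,0.01,0.8206,0.2,-0.2523,0.1883,0.01,0.8206,0.2,-0.2523,0.1883,0.01,0.8206,0.2,-0.2523,0.1883,0.01,0.8206,0.2,-0.2523,0.1883,0.01,0.8206,0.2,-0.2523,0.1883,0.01,0.8206,0.2,-0.2523,0.1883,0.01,0.8206,0.2,-0.2523,0.1883,0.01,0.8206,0.2]
```

```bash
echo '[533.92,3.01,300,-20.304]'>cmd.json; python3 - <<'E'
from plan import *
plan([(610,-299,290,-140,0.2,12)])
plan([(610,-299,290,-168,0.2,4)])
E
```

```text
12 [-0.2568,0.1762,0.01,0.665,0.2,-0.2568,0.1762,0.01,0.665,0.2,-0.2568,0.1762,0.01,0.665,0.2,-0.2568,0.1762,0.01,0.665,0.2,-0.2568,0.1762,0.01,0.665,0.2,-0.2568,0.1762,0.01,0.665,0.2,-0.2568,0.1762,0.01,0.665,0.2,-0.2568,0.1762,0.01,0.665,0.2,-0.2568,0.1762,0.01,0.665,0.2,-0.2568,0.1762,0.01,0.665,0.2,-0.2568,0.1762,0.01,0.665,0.2,-0.2568,0.1762,0.01,0.665,0.2]
4 [-0.0,0.0001,0.0,0.1555,0.2,-0.0,0.0001,0.0,0.1555,0.2,-0.0,0.0001,0.0,0.1555,0.2,-0.0,0.0001,0.0,0.1555,0.2]
```

Emit:
arm_command(deltas=[-0.2568,0.1762,0.01,0.665,0.2,-0.2568,0.1762,0.01,0.665,0.2,-0.2568,0.1762,0.01,0.665,0.2,-0.2568,0.1762,0.01,0.665,0.2,-0.2568,0.1762,0.01,0.665,0.2,-0.2568,0.1762,0.01,0.665,0.2,-0.2568,0.1762,0.01,0.665,0.2,-0.2568,0.1762,0.01,0.665,0.2,-0.2568,0.1762,0.01,0.665,0.2,-0.2568,0.1762,0.01,0.665,0.2,-0.2568,0.1762,0.01,0.665,0.2,-0.2568,0.1762,0.01,0.665,0.2])

```text
clock: 17.12
tool_pos: [609.7, -298.8, 287.8]
eef_rot: [-0.0, 0.906, -0.423, -0.001]
force: [-0.6, 0.4, -0.9]
finger_gap: 55.7
finger_force: 0.0
```

Emit:
arm_command(deltas=[0,0,0,0.1555,0.2,0,0,0,0.1555,0.2,0,0,0,0.1555,0.2,0,0,0,0.1555,0.2])

```text
clock: 17.62
tool_pos: [609.8, -298.8, 288.9]
eef_rot: [0.0, 0.778, -0.628, -0.001]
force: [0.0, -1.0, 0.3]
finger_gap: 55.9
finger_force: 0.0
```

```bash
cat >> h.py <<'E'
def rails(X,d):
    """heights of everything grip-like: blobs by height band, with rects in world mm"""
    for lo,hi in((118,142),(160,192),(195,230)):
        for a,c,mm in blobs((d>0)&(X[...,2]>lo)&(X[...,2]<hi),25):
            p=X[mm];r=cv2.minAreaRect(p[:,:2].astype(np.float32))
            if 300<r[0][0]<760 and -500<r[0][1]<400: print(lo,a,c,p.mean(0).round(1),np.round(r[0],1),np.round(r[1],1),round(r[2],1))
E
python3 - <<'E'
from h import *
s=ctrl.read_state();print(s["tool_pos"],s["joint_pos"].round(2))
P=ctrl.camera_params("wrist");im,d=ctrl.camera("wrist");t,td=ctrl.camera("top");np.savez("/tmp/top2.npz",im=t,d=td)
rails(xyz("wrist",d,P),d);print("top");rails(xyz("top",td),td)
c=cv2.resize(t[150:330,230:470],(320,240));cv2.imwrite("pics/v2.png",np.hstack([cv2.resize(im,(480,360)),cv2.copyMakeBorder(c,0,120,0,0,0)]))
E
```

```text
[ 609.84670881 -298.84142403  288.88584535] [-0.49  0.12  1.35  0.    1.68  2.43]
118 593 [298.5 211.9] [ 624.6 -301.4  131.7] [ 624.4 -299.8] [12.  28.1] 7.1
118 229 [390.2 449.7] [ 499.  -101.2  130.2] [498.3 -88.3] [32.2 10. ] 88.4
160 1647 [319.2 444.7] [ 571.  -128.9  169.1] [ 565.8 -126.3] [ 15.1 111.2] 71.3
195 96 [311.2 465. ] [ 578.7 -135.   197.3] [ 578.4 -134.7] [15.4  4.9] 9.9
top
118 35 [299.1 173.1] [755.4 -11.5 127.6] [755.4 -11.1] [10.9 27.3] 67.9
118 55 [304.7 179.1] [741.  -26.7 121.6] [742. -26.] [16.8 47.9] 68.8
118 65 [335.3 188.8] [ 714.9 -109.   126.4] [ 713.1 -108.7] [15.  49.1] 68.7
118 50 [347.5 195.3] [ 698.1 -141.5  125.8] [ 700.9 -141.5] [14. 46.] 75.1
118 53 [256.5 258.9] [522.6  92.3 126.2] [521.7  91.5] [15.4 38.7] 70.7
118 43 [272.  258.6] [524.6  52.2 125.7] [525.8  52.7] [16.3 26.2] 73.6
118 205 [286.5 269.2] [498.   13.9 125.3] [501.1  13.3] [52.3 49.1] 69.7
118 41 [264.4 266.1] [504.3  71.  127.3] [504.5  70.4] [29.8 13.7] 80.9
118 63 [301.5 274.6] [485.3 -25.  121. ] [485.9 -25.2] [18. 49.] 79.0
118 59 [315.1 279. ] [474.2 -60.5 129.5] [476.6 -60
[... 217 characters left out ...]
179.2] [ 679.3 -115.9] [27.1 13.5] 68.9
160 95 [349.6 220.1] [ 622.9 -144.3  164.7] [ 625.7 -145.4] [ 9.8 68. ] 70.4
160 197 [302.8 224.3] [609.4 -25.8 163.5] [611.3 -26.2] [54.3 48.9] 76.7
160 129 [337.1 252.9] [ 537.9 -113.5  166.1] [ 536.2 -115.1] [16.3 85. ] 73.3
160 58 [266.4 246.5] [547.3  62.3 183.1] [548.   63.4] [27.3 11.3] 69.9
160 60 [290.9 253.4] [531.6   1.2 183.4] [532.7   1.7] [27.8 11.9] 68.5
160 55 [312.4 264.3] [505.8 -52.2 183.3] [506.1 -52.6] [27.6 11.3] 70.3
195 44 [262.2 203.9] [649.2  74.5 207.1] [648.7  74.3] [15.  16.7] 2.2
195 64 [302.8 218.9] [611.5 -26.3 218.6] [612.9 -26.6] [18.1 18.7] 40.1
195 45 [344.1 235.3] [ 575.8 -127.4  207.5] [ 576.5 -127.2] [16. 15.] 1.1
```

View pics/v2.png

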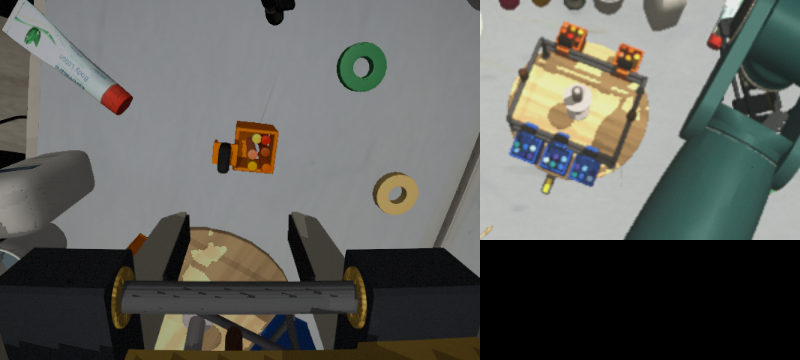

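```bash
echo '[610,-299,290,-168]'>cmd.json; python3 - <<'E'
from plan import *
x,y=624.4,-300
plan([(x,y,289,-172.9,0.1,2),(x,y,150,-172.9,0.1,4),(x,y,121,-172.9,0.1,3)])
plan([(x,y,121,-172.9,-1,5),(x,y,200,-172.9,-1,3),(x,y,360,-172.9,-1,4)])
plan([(650,-180,360,-70,-1,11)])
plan([(692.9,-55.4,360,-20.3,-1,8)])
E
```

```text
9 [0.004,-0.0139,0.001,0.0272,0.1,0.004,-0.0139,0.001,0.0272,0.1,0.004,-0.0139,0.14,0.0272,0.1,0.004,-0.0139,0.14,0.0272,0.1,0.004,-0.0139,0.14,0.0272,0.1,0.004,-0.0139,0.14,0.0272,0.1,0.004,-0.0139,0.169,0.0272,0.1,0.004,-0.0139,0.169,0.0272,0.1,0.004,-0.0139,0.169,0.0272,0.1]
12 [-0.0,0.0,0.0,0.0,-1,-0.0,0.0,0.0,0.0,-1,-0.0,0.0,0.0,0.0,-1,-0.0,0.0,0.0,0.0,-1,-0.0,0.0,0.0,0.0,-1,-0.0,0.0,-0.079,0.0,-1,-0.0,0.0,-0.079,0.0,-1,-0.0,0.0,-0.079,0.0,-1,-0.0,0.0,-0.239,0.0,-1,-0.0,0.0,-0.239,0.0,-1,-0.0,0.0,-0.239,0.0,-1,-0.0,0.0,-0.239,0.0,-1]
11 [-0.1159,-0.0402,0.0,-0.5716,-1,-0.1159,-0.0402,0.0,-0.5716,-1,-0.1159,-0.0402,0.0,-0.5716,-1,-0.1159,-0.0402,0.0,-0.5716,-1,-0.1159,-0.0402,0.0,-0.5716,-1,-0.1159,-0.0402,0.0,-0.5716,-1,-0.1159,-0.0402,0.0,-0.5716,-1,-0.1159,-0.0402,0.0,-0.5716,-1,-0.1159,-0.0402,0.0,-0.5716,-1,-0.1159,-0.0402,0.0,-0.5716,-1,-0.1159,-0.0402,0.0,-0.5716,-1]
8 [0.0829,-0.1025,0.0,-0.2762,-1,0.0829,-0.1025,0.0,-0.2762,-1,0.0829,-0.1025,0.0,-0.2762,-1,0.0829,-0.1025,0.0,-0.2762,-1,0.0829,-0.1025,0.0,-0.2762,-1,0.0829,-0.1025,0.0,-0.2762,-1,0.0829,-0.1025,0.0,-0.2762,-1,0.0829,-0.1025,0.0,-0.2762,-1]
```

Emit:
arm_command(deltas=[0.004,-0.0139,0.001,0.0272,0.1,0.004,-0.0139,0.001,0.0272,0.1,0.004,-0.0139,0.14,0.0272,0.1,0.004,-0.0139,0.14,0.0272,0.1,0.004,-0.0139,0.14,0.0272,0.1,0.004,-0.0139,0.14,0.0272,0.1,0.004,-0.0139,0.169,0.0272,0.1,0.004,-0.0139,0.169,0.0272,0.1,0.004,-0.0139,0.169,0.0272,0.1])

```text
clock: 18.85
tool_pos: [625.2, -300.4, 123.9]
eef_rot: [-0.0, 0.75, -0.662, 0.001]
force: [0.1, 0.4, -0.4]
finger_gap: 51.0
finger_force: 0.0
```

Emit:
arm_command(deltas=[0,0,0,0,-1,0,0,0,0,-1,0,0,0,0,-1,0,0,0,0,-1,0,0,0,0,-1,0,0,-0.079,0,-1,0,0,-0.079,0,-1,0,0,-0.079,0,-1,0,0,-0.239,0,-1,0,0,-0.239,0,-1,0,0,-0.239,0,-1,0,0,-0.239,0,-1])

```text
clock: 20.35
tool_pos: [624.8, -300.1, 361.1]
eef_rot: [-0.0, 0.75, -0.662, 0.001]
force: [-0.5, 0.5, -1.7]
finger_gap: 12.0
finger_force: 30.0
```

Emit:
arm_command(deltas=[-0.1159,-0.0402,0,-0.5716,-1,-0.1159,-0.0402,0,-0.5716,-1,-0.1159,-0.0402,0,-0.5716,-1,-0.1159,-0.0402,0,-0.5716,-1,-0.1159,-0.0402,0,-0.5716,-1,-0.1159,-0.0402,0,-0.5716,-1,-0.1159,-0.0402,0,-0.5716,-1,-0.1159,-0.0402,0,-0.5716,-1,-0.1159,-0.0402,0,-0.5716,-1,-0.1159,-0.0402,0,-0.5716,-1,-0.1159,-0.0402,0,-0.5716,-1])

```text
clock: 21.72
tool_pos: [649.8, -179.9, 357.0]
eef_rot: [-0.001, 0.985, 0.173, -0.002]
force: [1.1, -0.7, -0.6]
finger_gap: 11.7
finger_force: 30.0
```

Emit:
arm_command(deltas=[0.0829,-0.1025,0,-0.2762,-1,0.0829,-0.1025,0,-0.2762,-1,0.0829,-0.1025,0,-0.2762,-1,0.0829,-0.1025,0,-0.2762,-1,0.0829,-0.1025,0,-0.2762,-1,0.0829,-0.1025,0,-0.2762,-1,0.0829,-0.1025,0,-0.2762,-1,0.0829,-0.1025,0,-0.2762,-1])

```text
clock: 22.72
tool_pos: [692.7, -55.4, 359.7]
eef_rot: [-0.0, 0.821, 0.571, -0.0]
force: [-0.1, 0.2, -0.2]
finger_gap: 11.8
finger_force: 30.0
```

```bash
python3 - <<'E'
from h import *
s=ctrl.read_state();a=np.radians(-20.3);n=np.array([np.cos(a),np.sin(a)]);t=np.array([-n[1],n[0]])
print(s["tool_pos"],s["finger_gap"],s["tool_pos"][:2]@n,s["tool_pos"][:2]@t)
P=ctrl.camera_params("wrist");im,d=ctrl.camera("wrist");X=xyz("wrist",d,P);cv2.imwrite("pics/w3.png",im)
N=X[...,:2]@n;T=X[...,:2]@t;Z=X[...,2];O=masks(im)["orange"]&(d>0)
m=O&(Z>330)&(Z<352)&(abs(N-669)<40);print("hook",m.sum(),np.percentile(N[m],[1,99]),np.percentile(T[m],[1,99]),np.median(Z[m]))
r=(d>0)&(Z>145)&(Z<154)&(abs(N-669)<14)
for lo in(-100,-50,-30,-10,10,30,80,90):
    q=r&(T-188.4>lo)&(T-188.4<lo+12)
    if q.sum()>20:print(lo,q.sum(),np.percentile(N[q],[0,2,50,98,100]).round(1),Z[q].max())
rails(X,d)
E
```

```text
[692.72001284 -55.35204019 359.74533853] 11.782565251232626 668.8980309559621 188.41520301002123
hook 47 [655.95280264 703.02628017] [185.38793517 200.01174183] 331.0327219718544
-50 155 [662.8 663.8 670.  677.9 680.7] 153.595454367052
-30 145 [665.6 665.6 670.  674.5 674.5] 151.67796750968654
-10 145 [665.7 665.7 670.  674.4 674.4] 151.94714878680082
10 150 [664.9 665.7 670.  674.3 674.4] 151.81370389748258
30 168 [664.9 665.  669.6 674.3 674.3] 152.01941104524576
80 183 [664.4 665.2 669.3 674.2 674.2] 151.55302553947394
90 195 [664.4 664.4 669.3 674.2 674.2] 151.80582131630308
118 35 [126.2  81.3] [572.1 100.4 125.9] [571.7 100.3] [5.6 1.7] 15.7
118 612 [360.1 105.6] [754.7   9.  127.9] [755.    8.5] [15.4 47.2] 69.7
118 434 [ 86.6 109.2] [528.5  92.3 127.2] [525.3  91.5] [16.2 42.7] 68.2
118 26 [308.  127.5] [706.3   7.4 138.1] [706.3   7.3] [21.1  0.1] 69.1
118 150 [134.4 130.9] [564.4  58.3 136.7] [564.6  58.4] [21.6  2.3] 71.9
118 141 [356.1 126.7] [745.8  -6.9 126.1] [746.   -6.9] [11.2 10.2] 71.6
118 132 [ 75.2 131.8] [507.8  79.  124.7] [506.3  79.2] [10.8 12.8] 83.8
118 475
[... 847 characters left out ...]
03.2  92.6] [10.1 67.4] 69.3
160 652 [328.6 129.5] [721.9   1.9 182.1] [721.8   1.5] [28.1 12.9] 69.9
160 1047 [ 96.  133.5] [551.7  63.3 177.2] [549.4  63.6] [28.1 13.6] 69.5
160 1699 [222.9 202.3] [619.3 -23.8 163.4] [616.1 -25.2] [51.1 55.1] 24.4
160 901 [113.9 211.3] [536.4   2.8 177.8] [533.8   2.2] [28.8 12.5] 68.0
160 848 [117.2 278.6] [510.4 -50.9 176.8] [507.7 -51.9] [28.2 13.4] 70.1
160 134 [326.7 264.9] [ 682.4 -102.6  172.7] [ 680.5 -103.6] [12.7  5.4] 17.5
160 1302 [199.8 322. ] [ 555.2 -116.5  166.9] [ 551.7 -115.8] [ 13.6 111.8] 71.4
195 615 [195.7  65.8] [652.2  74.6 206.6] [651.1  75.7] [16.9 17.3] 22.4
195 822 [204.8 220. ] [617.3 -24.5 216.9] [614.3 -25.8] [19.7 19.5] 56.7
```

View pics/w3.png

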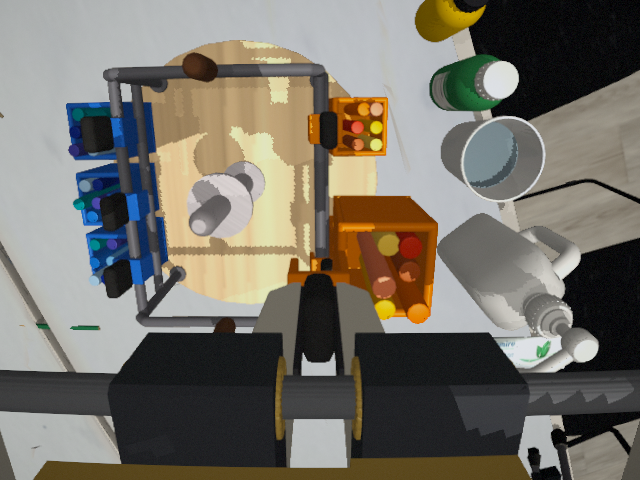

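```bash
python3 - <<'E'
from plan import *
a=np.radians(-20.3);n=np.array([np.cos(a),np.sin(a)]);t=np.array([-n[1],n[0]])
x,y=669.8*n+188.5*t;print(x,y)
plan([(x,y,360,-20.3,-1,2),(x,y,260,-20.3,-1,4),(x,y,205,-20.3,-1,4)])
plan([(x,y,z,-20.3,-1,1) for z in range(200,174,-5)]+[(x,y,173.5,-20.3,-1,3)])
plan([(x,y,173.5,-20.3,-.4,5),(x,y,230,-20.3,-.4,3),(x,y,300,-20.3,-.4,3)])
E
```

```text
693.5953787246077 -55.58543524942405
10 [0.0001,0.0008,0.0,0.0,-1,0.0001,0.0008,0.0,0.0,-1,0.0001,0.0008,0.1,0.0,-1,0.0001,0.0008,0.1,0.0,-1,0.0001,0.0008,0.1,0.0,-1,0.0001,0.0008,0.1,0.0,-1,0.0001,0.0008,0.155,0.0,-1,0.0001,0.0008,0.155,0.0,-1,0.0001,0.0008,0.155,0.0,-1,0.0001,0.0008,0.155,0.0,-1]
9 [-0.0,-0.0,0.005,0.0,-1,-0.0,-0.0,0.01,0.0,-1,-0.0,-0.0,0.015,0.0,-1,-0.0,-0.0,0.02,0.0,-1,-0.0,-0.0,0.025,0.0,-1,-0.0,-0.0,0.03,0.0,-1,-0.0,-0.0,0.0315,0.0,-1,-0.0,-0.0,0.0315,0.0,-1,-0.0,-0.0,0.0315,0.0,-1]
11 [-0.0,-0.0,0.0,0.0,-0.4,-0.0,-0.0,0.0,0.0,-0.4,-0.0,-0.0,0.0,0.0,-0.4,-0.0,-0.0,0.0,0.0,-0.4,-0.0,-0.0,0.0,0.0,-0.4,-0.0,-0.0,-0.0565,0.0,-0.4,-0.0,-0.0,-0.0565,0.0,-0.4,-0.0,-0.0,-0.0565,0.0,-0.4,-0.0,-0.0,-0.1265,0.0,-0.4,-0.0,-0.0,-0.1265,0.0,-0.4,-0.0,-0.0,-0.1265,0.0,-0.4]
```

Emit:
arm_command(deltas=[0.0001,0.0008,0,0,-1,0.0001,0.0008,0,0,-1,0.0001,0.0008,0.1,0,-1,0.0001,0.0008,0.1,0,-1,0.0001,0.0008,0.1,0,-1,0.0001,0.0008,0.1,0,-1,0.0001,0.0008,0.155,0,-1,0.0001,0.0008,0.155,0,-1,0.0001,0.0008,0.155,0,-1,0.0001,0.0008,0.155,0,-1])

```text
clock: 24.02
tool_pos: [694.2, -55.5, 208.0]
eef_rot: [0.001, 0.82, 0.572, 0.001]
force: [0.2, -0.1, -1.0]
finger_gap: 12.3
finger_force: 30.0
```

Emit:
arm_command(deltas=[0,0,0.005,0,-1,0,0,0.01,0,-1,0,0,0.015,0,-1,0,0,0.02,0,-1,0,0,0.025,0,-1,0,0,0.03,0,-1,0,0,0.0315,0,-1,0,0,0.0315,0,-1,0,0,0.0315,0,-1])

```text
clock: 25.15
tool_pos: [693.5, -55.5, 173.6]
eef_rot: [-0.0, 0.82, 0.572, -0.0]
force: [1.1, -0.8, -2.8]
finger_gap: 11.9
finger_force: 30.0
```

Emit:
arm_command(deltas=[0,0,0,0,-0.4,0,0,0,0,-0.4,0,0,0,0,-0.4,0,0,0,0,-0.4,0,0,0,0,-0.4,0,0,-0.0565,0,-0.4,0,0,-0.0565,0,-0.4,0,0,-0.0565,0,-0.4,0,0,-0.1265,0,-0.4,0,0,-0.1265,0,-0.4,0,0,-0.1265,0,-0.4])

```text
clock: 26.52
tool_pos: [693.5, -55.5, 299.4]
eef_rot: [-0.0, 0.82, 0.572, -0.0]
force: [0.1, -0.6, -1.4]
finger_gap: 27.7
finger_force: 0.0
```

```bash
python3 - <<'E'
from plan import *
plan([(371,-274,250,-20,0.8,12)])
E
```

```text
12 [-0.3168,-0.2269,0.05,-0.0016,0.8,-0.3168,-0.2269,0.05,-0.0016,0.8,-0.3168,-0.2269,0.05,-0.0016,0.8,-0.3168,-0.2269,0.05,-0.0016,0.8,-0.3168,-0.2269,0.05,-0.0016,0.8,-0.3168,-0.2269,0.05,-0.0016,0.8,-0.3168,-0.2269,0.05,-0.0016,0.8,-0.3168,-0.2269,0.05,-0.0016,0.8,-0.3168,-0.2269,0.05,-0.0016,0.8,-0.3168,-0.2269,0.05,-0.0016,0.8,-0.3168,-0.2269,0.05,-0.0016,0.8,-0.3168,-0.2269,0.05,-0.0016,0.8]
```

Emit:
arm_command(deltas=[-0.3168,-0.2269,0.05,-0.0016,0.8,-0.3168,-0.2269,0.05,-0.0016,0.8,-0.3168,-0.2269,0.05,-0.0016,0.8,-0.3168,-0.2269,0.05,-0.0016,0.8,-0.3168,-0.2269,0.05,-0.0016,0.8,-0.3168,-0.2269,0.05,-0.0016,0.8,-0.3168,-0.2269,0.05,-0.0016,0.8,-0.3168,-0.2269,0.05,-0.0016,0.8,-0.3168,-0.2269,0.05,-0.0016,0.8,-0.3168,-0.2269,0.05,-0.0016,0.8,-0.3168,-0.2269,0.05,-0.0016,0.8,-0.3168,-0.2269,0.05,-0.0016,0.8])

```text
clock: 28.02
tool_pos: [371.3, -273.8, 250.0]
eef_rot: [-0.0, 0.819, 0.574, -0.0]
force: [-0.8, 0.3, 0.4]
finger_gap: 83.8
finger_force: 0.0
```

```bash
cat >> h.py <<'E'
def rings(n,X,d):
    """round things 10..26 mm high, ~62 mm across: circle fit of the top face"""
    for a,c,m in blobs((d>0)&(X[...,2]>11)&(X[...,2]<26),40):
        p=X[m][:,:2].astype(np.float32);(e,w,_)=cv2.minAreaRect(p)
        if 45<min(w) and max(w)<75:
            k=cv2.minEnclosingCircle(p);print(n,a,c,np.round(e,1),np.round(w,1),np.round(k[0],1),round(k[1],1))
E
python3 - <<'E'
from h import *
s=ctrl.read_state();print(s["tool_pos"],s["joint_pos"].round(2))
P=ctrl.camera_params("wrist");im,d=ctrl.camera("wrist");t,td=ctrl.camera("top");np.savez("/tmp/top3.npz",im=t,d=td)
X=xyz("wrist",d,P);rings("wrist",X,d);Xt=xyz("top",td);rings("top",Xt,td)
for a,c,m in blobs((td>0)&(Xt[...,2]>172)&(Xt[...,2]<192),25):
    p=Xt[m];print(a,c,p.mean(0).round(1))
cv2.imwrite("pics/v3.png",np.hstack([cv2.resize(im,(400,300)),cv2.resize(t[150:330,230:470],(400,300))]))
E
```

```text
[ 371.27260974 -273.82199357  250.01906574] [-0.69 -0.37  1.85  0.    1.66 -0.34]
wrist 2925 [320. 198.] [ 372.2 -274.8] [61. 61.] [ 372.3 -275. ] 31.0
top 307 [193.9 310.8] [386.1 275.7] [58.4 60.3] [384.1 274.4] 31.5
31 [503.4 145. ] [ 833.2 -549.5  181.1]
62 [293.5 179.6] [7.204e+02 6.000e-01 1.825e+02]
29 [555.7 184.3] [ 730.1 -686.   183.2]
60 [316. 191.] [691.9 -57.1 183.2]
63 [339.  196.7] [ 678.7 -115.4  182.2]
58 [493.1 205.1] [ 668.7 -512.1  181.6]
50 [559.6 217.9] [ 640.  -690.1  182.9]
56 [266.2 246.4] [547.4  62.6 183.6]
58 [290.9 253.3] [531.8   1.2 183.5]
55 [312.4 264.3] [505.8 -52.2 184.1]
713 [250.5 413.8] [146.9  86.3 182.8]
61 [237.8 472.9] [ 10.1 111.1 185.7]
```

View pics/v3.png

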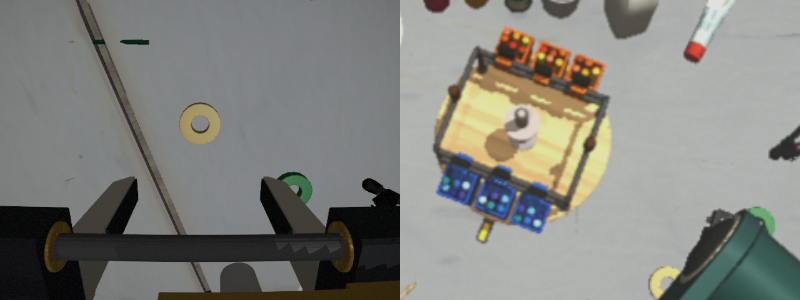

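```bash
echo '[371,-274,250,-20]'>cmd.json; python3 - <<'E'
from plan import *
x,y=372.2,-274.8
plan([(x,y,60,-20,0.8,5),(x,y,18,-20,0.8,4),(x,y,18,-20,0.2,3)])
plan([(x,y,18,-20,0.2,1),(x,y,18,-20,0.8,2),(x,y,18,70,0.8,9)])
plan([(x,y,18,70,0.2,5),(x,y,60,70,0.2,2),(x,y,300,70,0.2,5)])
plan([(613.7,-26.1,300,70,0.2,12)])
E
```

```text
12 [-0.0003,0.0014,0.19,0.0,0.8,-0.0003,0.0014,0.19,0.0,0.8,-0.0003,0.0014,0.19,0.0,0.8,-0.0003,0.0014,0.19,0.0,0.8,-0.0003,0.0014,0.19,0.0,0.8,-0.0003,0.0014,0.232,0.0,0.8,-0.0003,0.0014,0.232,0.0,0.8,-0.0003,0.0014,0.232,0.0,0.8,-0.0003,0.0014,0.232,0.0,0.8,-0.0003,0.0014,0.232,0.0,0.2,-0.0003,0.0014,0.232,0.0,0.2,-0.0003,0.0014,0.232,0.0,0.2]
12 [-0.0,0.0,0.0,-0.0,0.2,-0.0,0.0,0.0,-0.0,0.8,-0.0,0.0,0.0,-0.0,0.8,-0.0,0.0,0.0,-0.5,0.8,-0.0,0.0,0.0,-0.5,0.8,-0.0,0.0,0.0,-0.5,0.8,-0.0,0.0,0.0,-0.5,0.8,-0.0,0.0,0.0,-0.5,0.8,-0.0,0.0,0.0,-0.5,0.8,-0.0,0.0,0.0,-0.5,0.8,-0.0,0.0,0.0,-0.5,0.8,-0.0,0.0,0.0,-0.5,0.8]
12 [-0.0,-0.0,0.0,-0.0,0.2,-0.0,-0.0,0.0,-0.0,0.2,-0.0,-0.0,0.0,-0.0,0.2,-0.0,-0.0,0.0,-0.0,0.2,-0.0,-0.0,0.0,-0.0,0.2,-0.0,-0.0,-0.042,-0.0,0.2,-0.0,-0.0,-0.042,-0.0,0.2,-0.0,-0.0,-0.282,-0.0,0.2,-0.0,-0.0,-0.282,-0.0,0.2,-0.0,-0.0,-0.282,-0.0,0.2,-0.0,-0.0,-0.282,-0.0,0.2,-0.0,-0.0,-0.282,-0.0,0.2]
12 [-0.1419,0.3163,0.0,-0.0,0.2,-0.1419,0.3163,0.0,-0.0,0.2,-0.1419,0.3163,0.0,-0.0,0.2,-0.1419,0.3163,0.0,-0.0,0.2,-0.1419,0.3163,0.0,-0.0,0.2,-0.1419,0.3163,0.0,-0.0,0.2,-0.1419,0.3163,0.0,-0.0,0.2,-0.1419,0.3163,0.0,-0.0,0.2,-0.1419,0.3163,0.0,-0.0,0.2,-0.1419,0.3163,0.0,-0.0,0.2,-0.1419,0.3163,0.0,-0.0,0.2,-0.1419,0.3163,0.0,-0.0,0.2]
```

Emit:
arm_command(deltas=[-0.0003,0.0014,0.19,0,0.8,-0.0003,0.0014,0.19,0,0.8,-0.0003,0.0014,0.19,0,0.8,-0.0003,0.0014,0.19,0,0.8,-0.0003,0.0014,0.19,0,0.8,-0.0003,0.0014,0.232,0,0.8,-0.0003,0.0014,0.232,0,0.8,-0.0003,0.0014,0.232,0,0.8,-0.0003,0.0014,0.232,0,0.8,-0.0003,0.0014,0.232,0,0.2,-0.0003,0.0014,0.232,0,0.2,-0.0003,0.0014,0.232,0,0.2], squeeze=15)

```text
clock: 29.62
tool_pos: [372.2, -274.9, 18.3]
eef_rot: [0.0, 0.819, 0.574, 0.0]
force: [-0.4, 0.5, 2.8]
finger_gap: 62.7
finger_force: 15.0
```

Emit:
arm_command(deltas=[0,0,0,0,0.2,0,0,0,0,0.8,0,0,0,0,0.8,0,0,0,-0.5,0.8,0,0,0,-0.5,0.8,0,0,0,-0.5,0.8,0,0,0,-0.5,0.8,0,0,0,-0.5,0.8,0,0,0,-0.5,0.8,0,0,0,-0.5,0.8,0,0,0,-0.5,0.8,0,0,0,-0.5,0.8])

```text
clock: 31.12
tool_pos: [372.1, -274.8, 17.9]
eef_rot: [-0.0, 0.171, 0.985, 0.0]
force: [0.0, 0.0, -0.5]
finger_gap: 83.8
finger_force: 0.0
```

Emit:
arm_command(deltas=[0,0,0,0,0.2,0,0,0,0,0.2,0,0,0,0,0.2,0,0,0,0,0.2,0,0,0,0,0.2,0,0,-0.042,0,0.2,0,0,-0.042,0,0.2,0,0,-0.282,0,0.2,0,0,-0.282,0,0.2,0,0,-0.282,0,0.2,0,0,-0.282,0,0.2,0,0,-0.282,0,0.2], squeeze=30)

```text
clock: 32.62
tool_pos: [372.9, -275.4, 303.5]
eef_rot: [0.002, 0.174, 0.985, -0.001]
force: [-0.2, -0.2, -0.9]
finger_gap: 60.5
finger_force: 29.9
```

Emit:
arm_command(deltas=[-0.1419,0.3163,0,0,0.2,-0.1419,0.3163,0,0,0.2,-0.1419,0.3163,0,0,0.2,-0.1419,0.3163,0,0,0.2,-0.1419,0.3163,0,0,0.2,-0.1419,0.3163,0,0,0.2,-0.1419,0.3163,0,0,0.2,-0.1419,0.3163,0,0,0.2,-0.1419,0.3163,0,0,0.2,-0.1419,0.3163,0,0,0.2,-0.1419,0.3163,0,0,0.2,-0.1419,0.3163,0,0,0.2])

```text
clock: 34.12
tool_pos: [613.5, -26.2, 300.2]
eef_rot: [0.0, 0.174, 0.985, 0.0]
force: [0.2, 0.2, -0.1]
finger_gap: 60.3
finger_force: 29.9
```

```bash
python3 - <<'E'
from h import *
s=ctrl.read_state();print(s["tool_pos"],s["finger_gap"])
P=ctrl.camera_params("wrist");im,d=ctrl.camera("wrist");X=xyz("wrist",d,P);cv2.imwrite("pics/w4.png",im)
h,sa,v=cv2.split(cv2.cvtColor(im,cv2.COLOR_BGR2HSV))
for a,c,m in blobs((d>0)&(X[...,2]>285)&(X[...,2]<312)&(sa>50)&(h>15)&(h<35),80):
    p=X[m];r=cv2.minEnclosingCircle(p[:,:2].astype(np.float32));print(a,c,p.mean(0).round(1),np.ptp(p,0).round(1),np.round(r[0],1),r[1])
for lo,hi in((150,170),(190,229)):
  for a,c,m in blobs((d>0)&(X[...,2]>lo)&(X[...,2]<hi)&(np.hypot(X[...,0]-613,X[...,1]+26)<40),40):
    p=X[m];r=cv2.minAreaRect(p[:,:2].astype(np.float32));print(lo,a,c,np.round(r[0],1),np.round(r[1],1),p[:,2].max())
E
```

```text
[613.50253026 -26.20034789 300.17267372] 60.273087259569955
15915 [318.2 307.1] [609.6 -25.3 299.1] [61.5 62.6 19.1] [612.4 -26.1] 31.47446060180664
150 2774 [320.1 212.4] [606.2 -22.7] [55.3 38.3] 169.81503745765087
190 190 [320.2 229.1] [607.2 -23.4] [17.7  5.7] 209.8256893690962
```

View pics/w4.png

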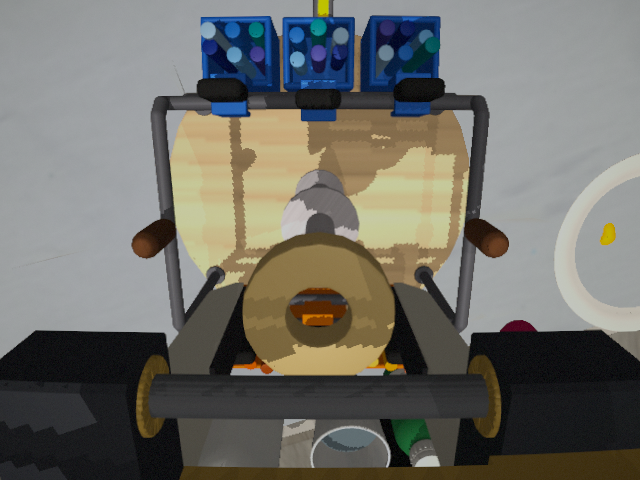

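```bash
python3 - <<'E'
from plan import *
x,y=613.8,-26.2
plan([(x,y,255,70,0.2,3)]+[(x,y,z,70,0.2,1) for z in range(250,219,-5)]+[(x,y,220,70,.2,2)])
plan([(x,y,z,70,0.2,1) for z in range(214,178,-6)]+[(x,y,179,70,.2,3)])
plan([(x,y,179,70,0.6,3),(x,y,230,70,0.6,2),(x,y,290,70,.6,3)])
E
```

```text
12 [-0.0001,-0.0001,0.045,-0.0,0.2,-0.0001,-0.0001,0.045,-0.0,0.2,-0.0001,-0.0001,0.045,-0.0,0.2,-0.0001,-0.0001,0.05,-0.0,0.2,-0.0001,-0.0001,0.055,-0.0,0.2,-0.0001,-0.0001,0.06,-0.0,0.2,-0.0001,-0.0001,0.065,-0.0,0.2,-0.0001,-0.0001,0.07,-0.0,0.2,-0.0001,-0.0001,0.075,-0.0,0.2,-0.0001,-0.0001,0.08,-0.0,0.2,-0.0001,-0.0001,0.08,-0.0,0.2,-0.0001,-0.0001,0.08,-0.0,0.2]
9 [-0.0,-0.0,0.006,-0.0,0.2,-0.0,-0.0,0.012,-0.0,0.2,-0.0,-0.0,0.018,-0.0,0.2,-0.0,-0.0,0.024,-0.0,0.2,-0.0,-0.0,0.03,-0.0,0.2,-0.0,-0.0,0.036,-0.0,0.2,-0.0,-0.0,0.041,-0.0,0.2,-0.0,-0.0,0.041,-0.0,0.2,-0.0,-0.0,0.041,-0.0,0.2]
8 [-0.0,-0.0,0.0,-0.0,0.6,-0.0,-0.0,0.0,-0.0,0.6,-0.0,-0.0,0.0,-0.0,0.6,-0.0,-0.0,-0.051,-0.0,0.6,-0.0,-0.0,-0.051,-0.0,0.6,-0.0,-0.0,-0.111,-0.0,0.6,-0.0,-0.0,-0.111,-0.0,0.6,-0.0,-0.0,-0.111,-0.0,0.6]
```

Emit:
arm_command(deltas=[0,0,0.045,0,0.2,0,0,0.045,0,0.2,0,0,0.045,0,0.2,0,0,0.05,0,0.2,0,0,0.055,0,0.2,0,0,0.06,0,0.2,0,0,0.065,0,0.2,0,0,0.07,0,0.2,0,0,0.075,0,0.2,0,0,0.08,0,0.2,0,0,0.08,0,0.2,0,0,0.08,0,0.2])

```text
clock: 35.67
tool_pos: [613.6, -26.0, 220.2]
eef_rot: [0.0, 0.173, 0.985, 0.0]
force: [0.0, 0.3, -0.6]
finger_gap: 60.1
finger_force: 29.9
```

No contact force while threading, so I continue down and release.

Emit:
arm_command(deltas=[0,0,0.006,0,0.2,0,0,0.012,0,0.2,0,0,0.018,0,0.2,0,0,0.024,0,0.2,0,0,0.03,0,0.2,0,0,0.036,0,0.2,0,0,0.041,0,0.2,0,0,0.041,0,0.2,0,0,0.041,0,0.2])

```text
clock: 36.8
tool_pos: [613.6, -26.0, 179.2]
eef_rot: [0.0, 0.173, 0.985, 0.0]
force: [-0.5, 0.0, 0.4]
finger_gap: 60.1
finger_force: 29.9
```

Emit:
arm_command(deltas=[0,0,0,0,0.6,0,0,0,0,0.6,0,0,0,0,0.6,0,0,-0.051,0,0.6,0,0,-0.051,0,0.6,0,0,-0.111,0,0.6,0,0,-0.111,0,0.6,0,0,-0.111,0,0.6])

```text
clock: 37.8
tool_pos: [613.5, -26.1, 289.4]
eef_rot: [-0.0, 0.173, 0.985, -0.0]
force: [-0.7, 0.4, -0.7]
finger_gap: 74.3
finger_force: 0.0
```

```bash
echo '[613.7,-26.1,290,70]'>cmd.json; python3 - <<'E'
from plan import *
plan([(472,-424,250,-20,0.8,12)])
E
```

```text
12 [-0.0029,-0.4224,0.04,0.5,0.8,-0.0029,-0.4224,0.04,0.5,0.8,-0.0029,-0.4224,0.04,0.5,0.8,-0.0029,-0.4224,0.04,0.5,0.8,-0.0029,-0.4224,0.04,0.5,0.8,-0.0029,-0.4224,0.04,0.5,0.8,-0.0029,-0.4224,0.04,0.5,0.8,-0.0029,-0.4224,0.04,0.5,0.8,-0.0029,-0.4224,0.04,0.5,0.8,-0.0029,-0.4224,0.04,0.5,0.8,-0.0029,-0.4224,0.04,0.5,0.8,-0.0029,-0.4224,0.04,0.5,0.8]
```

Emit:
arm_command(deltas=[-0.0029,-0.4224,0.04,0.5,0.8,-0.0029,-0.4224,0.04,0.5,0.8,-0.0029,-0.4224,0.04,0.5,0.8,-0.0029,-0.4224,0.04,0.5,0.8,-0.0029,-0.4224,0.04,0.5,0.8,-0.0029,-0.4224,0.04,0.5,0.8,-0.0029,-0.4224,0.04,0.5,0.8,-0.0029,-0.4224,0.04,0.5,0.8,-0.0029,-0.4224,0.04,0.5,0.8,-0.0029,-0.4224,0.04,0.5,0.8,-0.0029,-0.4224,0.04,0.5,0.8,-0.0029,-0.4224,0.04,0.5,0.8])

```text
clock: 39.3
tool_pos: [472.0, -423.8, 249.8]
eef_rot: [-0.0, 0.819, 0.574, -0.0]
force: [0.4, -0.9, -0.5]
finger_gap: 83.4
finger_force: 0.0
```

```bash
cat > look.py <<'E'
from h import *
s=ctrl.read_state();print(s["tool_pos"],s["joint_pos"].round(2))
P=ctrl.camera_params("wrist");im,d=ctrl.camera("wrist");t,td=ctrl.camera("top")
X=xyz("wrist",d,P);rings("wrist",X,d);Xt=xyz("top",td);rings("top",Xt,td)
for lo,hi in((172,192),(160,182),(193,228)):
  for a,c,m in blobs((td>0)&(Xt[...,2]>lo)&(Xt[...,2]<hi)&(np.hypot(Xt[...,0]-613,Xt[...,1]+26)<(150 if lo==172 else 45)),25):
    p=Xt[m];print(lo,a,c,p.mean(0).round(1),np.median(p[:,2]).round(1),np.round(cv2.minAreaRect(p[:,:2].astype(np.float32))[1]))
E
python3 look.py
```

```text
[ 472.02010066 -423.83370415  249.77046641] [-0.77  0.02  1.51 -0.    1.61 -0.42]
wrist 2920 [324.1 201.9] [ 475.6 -429.3] [61.  61.3] [ 475.4 -429.7] 31.0
top 244 [442.5 283.3] [ 479.  -423.6] [47.1 60.6] [ 474.1 -428.2] 30.9
top 306 [193.8 310.9] [386.1 276. ] [58.4 60.4] [384.7 274.7] 31.8
172 58 [293.4 179.4] [7.207e+02 7.000e-01 1.828e+02] 183.7 [27. 13.]
172 59 [315.8 190.8] [692.2 -56.6 183.2] 183.0 [27. 13.]
172 62 [339.  196.7] [ 678.8 -115.3  182.4] 183.4 [27. 14.]
172 385 [303.4 222.2] [611.7 -27.4 178.6] 178.5 [61. 60.]
172 55 [266.1 246.4] [547.4  62.9 184.4] 184.7 [27. 12.]
172 58 [290.9 253.3] [531.8   1.2 183.5] 184.0 [28. 12.]
172 55 [312.4 264.3] [505.7 -52.2 184.2] 184.4 [28. 12.]
160 395 [303.5 222.6] [610.9 -27.6 177.4] 178.3 [61. 60.]
193 66 [302.8 219.1] [611.3 -26.2 217.7] 221.2 [18. 18.]
```

```bash
echo '[472,-424,250,-20]'>cmd.json; python3 - <<'E'
from plan import *
x,y=475.4,-429.5
plan([(x,y,60,-20,0.8,5),(x,y,18,-20,0.8,4),(x,y,18,-20,0.2,3)])
plan([(x,y,18,-20,0.2,1),(x,y,18,-20,0.8,2),(x,y,18,70,0.8,9)])
plan([(x,y,18,70,0.2,5),(x,y,60,70,0.2,2),(x,y,300,70,0.2,5)])
plan([(613.8,-26.2,300,70,0.2,12)])
E
```

```text
12 [-0.004,0.0051,0.19,0.0,0.8,-0.004,0.0051,0.19,0.0,0.8,-0.004,0.0051,0.19,0.0,0.8,-0.004,0.0051,0.19,0.0,0.8,-0.004,0.0051,0.19,0.0,0.8,-0.004,0.0051,0.232,0.0,0.8,-0.004,0.0051,0.232,0.0,0.8,-0.004,0.0051,0.232,0.0,0.8,-0.004,0.0051,0.232,0.0,0.8,-0.004,0.0051,0.232,0.0,0.2,-0.004,0.0051,0.232,0.0,0.2,-0.004,0.0051,0.232,0.0,0.2]
12 [-0.0,-0.0,0.0,-0.0,0.2,-0.0,-0.0,0.0,-0.0,0.8,-0.0,-0.0,0.0,-0.0,0.8,-0.0,-0.0,0.0,-0.5,0.8,-0.0,-0.0,0.0,-0.5,0.8,-0.0,-0.0,0.0,-0.5,0.8,-0.0,-0.0,0.0,-0.5,0.8,-0.0,-0.0,0.0,-0.5,0.8,-0.0,-0.0,0.0,-0.5,0.8,-0.0,-0.0,0.0,-0.5,0.8,-0.0,-0.0,0.0,-0.5,0.8,-0.0,-0.0,0.0,-0.5,0.8]
12 [0.0,-0.0,0.0,-0.0,0.2,0.0,-0.0,0.0,-0.0,0.2,0.0,-0.0,0.0,-0.0,0.2,0.0,-0.0,0.0,-0.0,0.2,0.0,-0.0,0.0,-0.0,0.2,0.0,-0.0,-0.042,-0.0,0.2,0.0,-0.0,-0.042,-0.0,0.2,0.0,-0.0,-0.282,-0.0,0.2,0.0,-0.0,-0.282,-0.0,0.2,0.0,-0.0,-0.282,-0.0,0.2,0.0,-0.0,-0.282,-0.0,0.2,0.0,-0.0,-0.282,-0.0,0.2]
12 [0.0079,0.4263,0.0,-0.0,0.2,0.0079,0.4263,0.0,-0.0,0.2,0.0079,0.4263,0.0,-0.0,0.2,0.0079,0.4263,0.0,-0.0,0.2,0.0079,0.4263,0.0,-0.0,0.2,0.0079,0.4263,0.0,-0.0,0.2,0.0079,0.4263,0.0,-0.0,0.2,0.0079,0.4263,0.0,-0.0,0.2,0.0079,0.4263,0.0,-0.0,0.2,0.0079,0.4263,0.0,-0.0,0.2,0.0079,0.4263,0.0,-0.0,0.2,0.0079,0.4263,0.0,-0.0,0.2]
```

Emit:
arm_command(deltas=[-0.004,0.0051,0.19,0,0.8,-0.004,0.0051,0.19,0,0.8,-0.004,0.0051,0.19,0,0.8,-0.004,0.0051,0.19,0,0.8,-0.004,0.0051,0.19,0,0.8,-0.004,0.0051,0.232,0,0.8,-0.004,0.0051,0.232,0,0.8,-0.004,0.0051,0.232,0,0.8,-0.004,0.0051,0.232,0,0.8,-0.004,0.0051,0.232,0,0.2,-0.004,0.0051,0.232,0,0.2,-0.004,0.0051,0.232,0,0.2], squeeze=15)

```text
clock: 40.9
tool_pos: [475.5, -429.5, 18.2]
eef_rot: [0.0, 0.819, 0.574, 0.0]
force: [-0.5, 0.8, 2.5]
finger_gap: 60.9
finger_force: 14.9
```

Emit:
arm_command(deltas=[0,0,0,0,0.2,0,0,0,0,0.8,0,0,0,0,0.8,0,0,0,-0.5,0.8,0,0,0,-0.5,0.8,0,0,0,-0.5,0.8,0,0,0,-0.5,0.8,0,0,0,-0.5,0.8,0,0,0,-0.5,0.8,0,0,0,-0.5,0.8,0,0,0,-0.5,0.8,0,0,0,-0.5,0.8])

```text
clock: 42.4
tool_pos: [475.4, -429.5, 17.9]
eef_rot: [-0.0, 0.171, 0.985, 0.0]
force: [0.0, 0.3, 1.0]
finger_gap: 83.3
finger_force: 0.0
```

Emit:
arm_command(deltas=[0,0,0,0,0.2,0,0,0,0,0.2,0,0,0,0,0.2,0,0,0,0,0.2,0,0,0,0,0.2,0,0,-0.042,0,0.2,0,0,-0.042,0,0.2,0,0,-0.282,0,0.2,0,0,-0.282,0,0.2,0,0,-0.282,0,0.2,0,0,-0.282,0,0.2,0,0,-0.282,0,0.2], squeeze=30)

```text
clock: 43.9
tool_pos: [476.1, -430.1, 304.3]
eef_rot: [0.003, 0.173, 0.985, -0.002]
force: [0.2, -1.0, -2.4]
finger_gap: 61.6
finger_force: 30.0
```

Emit:
arm_command(deltas=[0.0079,0.4263,0,0,0.2,0.0079,0.4263,0,0,0.2,0.0079,0.4263,0,0,0.2,0.0079,0.4263,0,0,0.2,0.0079,0.4263,0,0,0.2,0.0079,0.4263,0,0,0.2,0.0079,0.4263,0,0,0.2,0.0079,0.4263,0,0,0.2,0.0079,0.4263,0,0,0.2,0.0079,0.4263,0,0,0.2,0.0079,0.4263,0,0,0.2,0.0079,0.4263,0,0,0.2])

```text
clock: 45.4
tool_pos: [613.5, -26.7, 300.1]
eef_rot: [0.0, 0.174, 0.985, 0.0]
force: [0.6, 0.3, -0.1]
finger_gap: 61.9
finger_force: 30.0
```

```bash
cat > held.py <<'E'
import sys
from h import *
s=ctrl.read_state();print(s["tool_pos"],s["finger_gap"])
P=ctrl.camera_params("wrist");im,d=ctrl.camera("wrist");X=xyz("wrist",d,P)
z=s["tool_pos"][2];r=np.hypot(X[...,0]-s["tool_pos"][0],X[...,1]-s["tool_pos"][1])
sel=(d>0)&(abs(X[...,2]-z)<14)&(r<40);sel&=masks(im)[sys.argv[1]]
for a,c,m in blobs(sel,80):
    p=X[m];k=cv2.minEnclosingCircle(p[:,:2].astype(np.float32));print(a,c,p.mean(0).round(1),np.ptp(p,0).round(1),np.round(k[0],1),round(k[1],1))
E
python3 held.py green; echo '[613.8,-26.2,300,70]'>cmd.json; python3 - <<'E'
from plan import *
x,y=613.8,-26.2
plan([(x,y,z,70,0.2,1) for z in range(232,196,-6)]+[(x,y,197,70,.2,3)],0)
E
```

```text
[613.52879796 -26.73939169 300.09131731] 61.853053682894036
13663 [318.1 308.8] [609.8 -26.  300.1] [61.3 61.4 16.2] [613.1 -26.8] 31.2
9 [0.0,0.0,0.068,0.0,0.2,0.0,0.0,0.074,0.0,0.2,0.0,0.0,0.08,0.0,0.2,0.0,0.0,0.086,0.0,0.2,0.0,0.0,0.092,0.0,0.2,0.0,0.0,0.098,0.0,0.2,0.0,0.0,0.103,0.0,0.2,0.0,0.0,0.103,0.0,0.2,0.0,0.0,0.103,0.0,0.2]
```

Emit:
arm_command(deltas=[0,0,0.045,0,0.2,0,0,0.045,0,0.2,0,0,0.045,0,0.2,0,0,0.05,0,0.2,0,0,0.055,0,0.2,0,0,0.06,0,0.2,0,0,0.065,0,0.2,0,0,0.07,0,0.2,0,0,0.075,0,0.2,0,0,0.08,0,0.2,0,0,0.08,0,0.2,0,0,0.08,0,0.2])

```text
clock: 46.95
tool_pos: [613.7, -26.2, 220.2]
eef_rot: [0.0, 0.173, 0.985, 0.0]
force: [0.3, -0.5, -0.8]
finger_gap: 61.6
finger_force: 30.0
```

Emit:
arm_command(deltas=[0,0,0.006,0,0.2,0,0,0.012,0,0.2,0,0,0.018,0,0.2,0,0,0.023,0,0.2,0,0,0.023,0,0.2,0,0,0.023,0,0.2])

```text
clock: 47.7
tool_pos: [613.7, -26.2, 197.2]
eef_rot: [0.0, 0.173, 0.985, 0.0]
force: [1.1, 0.2, -0.3]
finger_gap: 62.3
finger_force: 30.0
```

Emit:
arm_command(deltas=[0,0,0,0,0.6,0,0,0,0,0.6,0,0,0,0,0.6,0,0,-0.04,0,0.6,0,0,-0.04,0,0.6,0,0,-0.093,0,0.6,0,0,-0.093,0,0.6,0,0,-0.093,0,0.6])

```text
clock: 48.7
tool_pos: [613.5, -26.2, 289.1]
eef_rot: [-0.0, 0.173, 0.985, -0.0]
force: [-0.7, 0.0, -0.7]
finger_gap: 74.2
finger_force: 0.0
```

```bash
echo '[613.8,-26.2,290,70]'>cmd.json; python3 - <<'E'
from plan import *
plan([(383,272,250,-20,0.8,12)])
E
```

```text
12 [0.3189,0.2013,0.04,0.5,0.8,0.3189,0.2013,0.04,0.5,0.8,0.3189,0.2013,0.04,0.5,0.8,0.3189,0.2013,0.04,0.5,0.8,0.3189,0.2013,0.04,0.5,0.8,0.3189,0.2013,0.04,0.5,0.8,0.3189,0.2013,0.04,0.5,0.8,0.3189,0.2013,0.04,0.5,0.8,0.3189,0.2013,0.04,0.5,0.8,0.3189,0.2013,0.04,0.5,0.8,0.3189,0.2013,0.04,0.5,0.8,0.3189,0.2013,0.04,0.5,0.8]
```

Emit:
arm_command(deltas=[0.3189,0.2013,0.04,0.5,0.8,0.3189,0.2013,0.04,0.5,0.8,0.3189,0.2013,0.04,0.5,0.8,0.3189,0.2013,0.04,0.5,0.8,0.3189,0.2013,0.04,0.5,0.8,0.3189,0.2013,0.04,0.5,0.8,0.3189,0.2013,0.04,0.5,0.8,0.3189,0.2013,0.04,0.5,0.8,0.3189,0.2013,0.04,0.5,0.8,0.3189,0.2013,0.04,0.5,0.8,0.3189,0.2013,0.04,0.5,0.8,0.3189,0.2013,0.04,0.5,0.8])

```text
clock: 50.2
tool_pos: [382.7, 271.9, 249.8]
eef_rot: [-0.0, 0.819, 0.574, -0.0]
force: [0.1, -0.5, 0.2]
finger_gap: 83.8
finger_force: 0.0
```

```bash
python3 look.py
```

```text
[382.7230016  271.86486559 249.75994933] [ 0.56 -0.35  1.84  0.    1.65  0.91]
wrist 2956 [321.1 192.9] [386.1 275. ] [61.2 60.6] [386.2 274.9] 31.0
top 308 [194.  310.9] [385.4 274.7] [60. 59.] [383.9 274.6] 31.5
172 60 [293.3 179.5] [720.8   1.  182.4] 183.1 [26. 13.]
172 61 [316. 191.] [691.8 -57.  183.2] 184.2 [27. 12.]
172 61 [339.1 196.6] [ 678.7 -115.5  182.9] 183.3 [27. 13.]
172 30 [303.4 231.8] [586.8 -27.9 180.6] 180.0 [50. 13.]
172 55 [266.1 246.4] [547.6  63.1 182.9] 183.3 [27. 12.]
172 55 [290.9 253.2] [531.9   1.4 184.5] 185.1 [27. 12.]
172 55 [312.4 264.3] [505.8 -52.2 183.7] 184.1 [28. 12.]
160 31 [303.6 232. ] [587.8 -28.4 172.9] 172.6 [15. 53.]
193 441 [303.3 220.3] [612.1 -27.2 199.7] 197.2 [60. 60.]
```

```bash
echo '[383,272,250,-20]'>cmd.json; python3 - <<'E'
from plan import *
x,y=386.1,274.9
plan([(x,y,60,-20,0.8,5),(x,y,18,-20,0.8,4),(x,y,18,-20,0.2,3)])
plan([(x,y,18,-20,0.2,1),(x,y,18,-20,0.8,2),(x,y,18,70,0.8,9)])
plan([(x,y,18,70,0.2,5),(x,y,60,70,0.2,2),(x,y,300,70,0.2,5)])
plan([(613.8,-26.2,300,70,0.2,12)])
E
```

```text
12 [0.0038,0.0019,0.19,0.0,0.8,0.0038,0.0019,0.19,0.0,0.8,0.0038,0.0019,0.19,0.0,0.8,0.0038,0.0019,0.19,0.0,0.8,0.0038,0.0019,0.19,0.0,0.8,0.0038,0.0019,0.232,0.0,0.8,0.0038,0.0019,0.232,0.0,0.8,0.0038,0.0019,0.232,0.0,0.8,0.0038,0.0019,0.232,0.0,0.8,0.0038,0.0019,0.232,0.0,0.2,0.0038,0.0019,0.232,0.0,0.2,0.0038,0.0019,0.232,0.0,0.2]
12 [-0.0,0.0,0.0,-0.0,0.2,-0.0,0.0,0.0,-0.0,0.8,-0.0,0.0,0.0,-0.0,0.8,-0.0,0.0,0.0,-0.5,0.8,-0.0,0.0,0.0,-0.5,0.8,-0.0,0.0,0.0,-0.5,0.8,-0.0,0.0,0.0,-0.5,0.8,-0.0,0.0,0.0,-0.5,0.8,-0.0,0.0,0.0,-0.5,0.8,-0.0,0.0,0.0,-0.5,0.8,-0.0,0.0,0.0,-0.5,0.8,-0.0,0.0,0.0,-0.5,0.8]
12 [-0.0,-0.0,0.0,-0.0,0.2,-0.0,-0.0,0.0,-0.0,0.2,-0.0,-0.0,0.0,-0.0,0.2,-0.0,-0.0,0.0,-0.0,0.2,-0.0,-0.0,0.0,-0.0,0.2,-0.0,-0.0,-0.042,-0.0,0.2,-0.0,-0.0,-0.042,-0.0,0.2,-0.0,-0.0,-0.282,-0.0,0.2,-0.0,-0.0,-0.282,-0.0,0.2,-0.0,-0.0,-0.282,-0.0,0.2,-0.0,-0.0,-0.282,-0.0,0.2,-0.0,-0.0,-0.282,-0.0,0.2]
12 [-0.317,-0.2051,0.0,-0.0,0.2,-0.317,-0.2051,0.0,-0.0,0.2,-0.317,-0.2051,0.0,-0.0,0.2,-0.317,-0.2051,0.0,-0.0,0.2,-0.317,-0.2051,0.0,-0.0,0.2,-0.317,-0.2051,0.0,-0.0,0.2,-0.317,-0.2051,0.0,-0.0,0.2,-0.317,-0.2051,0.0,-0.0,0.2,-0.317,-0.2051,0.0,-0.0,0.2,-0.317,-0.2051,0.0,-0.0,0.2,-0.317,-0.2051,0.0,-0.0,0.2,-0.317,-0.2051,0.0,-0.0,0.2]
```

Emit:
arm_command(deltas=[0.0038,0.0019,0.19,0,0.8,0.0038,0.0019,0.19,0,0.8,0.0038,0.0019,0.19,0,0.8,0.0038,0.0019,0.19,0,0.8,0.0038,0.0019,0.19,0,0.8,0.0038,0.0019,0.232,0,0.8,0.0038,0.0019,0.232,0,0.8,0.0038,0.0019,0.232,0,0.8,0.0038,0.0019,0.232,0,0.8,0.0038,0.0019,0.232,0,0.2,0.0038,0.0019,0.232,0,0.2,0.0038,0.0019,0.232,0,0.2], squeeze=15)

```text
clock: 51.8
tool_pos: [385.9, 275.0, 18.3]
eef_rot: [-0.0, 0.819, 0.574, 0.0]
force: [-0.5, -1.5, 2.5]
finger_gap: 61.8
finger_force: 15.0
```

Emit:
arm_command(deltas=[0,0,0,0,0.2,0,0,0,0,0.8,0,0,0,0,0.8,0,0,0,-0.5,0.8,0,0,0,-0.5,0.8,0,0,0,-0.5,0.8,0,0,0,-0.5,0.8,0,0,0,-0.5,0.8,0,0,0,-0.5,0.8,0,0,0,-0.5,0.8,0,0,0,-0.5,0.8,0,0,0,-0.5,0.8])

```text
clock: 53.3
tool_pos: [385.7, 274.9, 17.9]
eef_rot: [-0.0, 0.171, 0.985, -0.0]
force: [-0.6, 0.0, -0.5]
finger_gap: 83.5
finger_force: 0.0
```

Emit:
arm_command(deltas=[0,0,0,0,0.2,0,0,0,0,0.2,0,0,0,0,0.2,0,0,0,0,0.2,0,0,0,0,0.2,0,0,-0.042,0,0.2,0,0,-0.042,0,0.2,0,0,-0.282,0,0.2,0,0,-0.282,0,0.2,0,0,-0.282,0,0.2,0,0,-0.282,0,0.2,0,0,-0.282,0,0.2], squeeze=30)

```text
clock: 54.8
tool_pos: [386.6, 275.4, 303.5]
eef_rot: [0.002, 0.174, 0.985, 0.002]
force: [0.6, 0.0, -1.1]
finger_gap: 61.3
finger_force: 30.0
```

Emit:
arm_command(deltas=[-0.317,-0.2051,0,0,0.2,-0.317,-0.2051,0,0,0.2,-0.317,-0.2051,0,0,0.2,-0.317,-0.2051,0,0,0.2,-0.317,-0.2051,0,0,0.2,-0.317,-0.2051,0,0,0.2,-0.317,-0.2051,0,0,0.2,-0.317,-0.2051,0,0,0.2,-0.317,-0.2051,0,0,0.2,-0.317,-0.2051,0,0,0.2,-0.317,-0.2051,0,0,0.2,-0.317,-0.2051,0,0,0.2])

```text
clock: 56.3
tool_pos: [613.5, -25.9, 300.2]
eef_rot: [0.0, 0.173, 0.985, 0.0]
force: [-0.4, -0.1, -0.6]
finger_gap: 61.6
finger_force: 30.0
```

```bash
python3 held.py black
```

```text
[613.52301038 -25.87238531 300.23358103] 61.64238519496664
16519 [318.  307.6] [609.6 -25.  299.6] [61.4 64.6 28. ] [610.9 -25.5] 32.7
```

Emit:
arm_command(deltas=[0,0,0.045,0,0.2,0,0,0.045,0,0.2,0,0,0.045,0,0.2,0,0,0.05,0,0.2,0,0,0.055,0,0.2,0,0,0.06,0,0.2,0,0,0.065,0,0.2,0,0,0.07,0,0.2,0,0,0.075,0,0.2,0,0,0.08,0,0.2,0,0,0.085,0,0.2,0,0,0.085,0,0.2])

```text
clock: 57.85
tool_pos: [613.5, -26.1, 214.6]
eef_rot: [-0.0, 0.173, 0.985, -0.0]
force: [-0.2, 0.4, -0.7]
finger_gap: 61.0
finger_force: 30.0
```

Seated without force; I release, rise and move aside to check everything.

Emit:
arm_command(deltas=[0,0,0,0,0.6,0,0,0,0,0.6,0,0,0,0,0.6,0,0,-0.04,0,0.6,0,0,-0.04,0,0.6,0,0,-0.085,0,0.6,0,0,-0.085,0,0.6,0,0,-0.085,0,0.6])

```text
clock: 58.85
tool_pos: [613.6, -26.2, 299.1]
eef_rot: [-0.0, 0.173, 0.985, -0.0]
force: [0.2, -1.0, -0.4]
finger_gap: 74.6
finger_force: 0.0
```

Emit:
arm_command(deltas=[0.1,-0.35,0,0,0.6,0.1,-0.35,0,0,0.6,0.1,-0.35,0,0,0.6,0.1,-0.35,0,0,0.6,0.1,-0.35,0,0,0.6,0.1,-0.35,0,0,0.6,0.1,-0.35,0,0,0.6,0.1,-0.35,0,0,0.6,0.1,-0.35,0,0,0.6,0.1,-0.35,0,0,0.6])

```text
clock: 60.1
tool_pos: [400.7, -320.2, 299.9]
eef_rot: [-0.0, 0.173, 0.985, 0.0]
force: [0.3, 1.1, 0.3]
finger_gap: 74.4
finger_force: 0.0
```

```bash
python3 look.py; python3 - <<'E'
from h import *
t,td=ctrl.camera("top");s,_=ctrl.camera("side")
cv2.imwrite("pics/v5.png",np.hstack([cv2.resize(t[150:330,200:440],(400,300)),cv2.resize(s[180:315,210:390],(400,300))]))
for o in stand("top",td):print(*o)
y=[q for q in onplane("top",[b[1] for b in blobs(masks(t)["yellow"],15)],8) if q[0]<500];print(y)
E
```

```text
[ 400.70450631 -320.16414887  299.88689017] [-0.72 -0.25  1.68  0.    1.71 -1.95]
172 60 [293.5 179.5] [7.207e+02 6.000e-01 1.822e+02] 182.9 [27. 13.]
172 61 [315.9 191. ] [692.  -56.9 182.6] 183.3 [27. 12.]
172 62 [339.  196.7] [ 678.8 -115.5  182. ] 183.1 [27. 14.]
172 30 [304.  231.8] [586.6 -29.4 182.1] 183.5 [50. 13.]
172 54 [266.1 246.4] [547.6  63.  183.6] 183.6 [27. 12.]
172 56 [290.9 253.2] [531.9   1.2 184.2] 184.5 [27. 12.]
172 55 [312.4 264.3] [505.8 -52.2 183.6] 183.9 [28. 11.]
160 28 [303.9 232. ] [588.2 -29.  170.9] 171.7 [16. 53.]
193 504 [303.1 219.3] [611.4 -26.9 214.2] 214.6 [61. 58.]
60 [293.4 179.5] [720.7   1.  182.5] 187.0
61 [316.  191.1] [691.7 -57.2 182.8] 190.0
63 [339.  196.7] [ 678.6 -115.4  182.4] 189.0
60 [262.6 204.8] [648.2  73.9 202. ] 215.0
556 [303.2 220.1] [610.  -27.2 211.8] 228.0
57 [343.7 236. ] [ 575.  -127.   201.4] 213.0
54 [266.1 246.4] [547.6  63.  183.9] 189.0
55 [290.9 253.2] [532.    1.2 184.1] 190.0
55 [312.4 264.3] [505.8 -52.2 183.4] 187.0
[array([449.91265098,  37.76047166,   8.        ])]
```

View pics/v5.png

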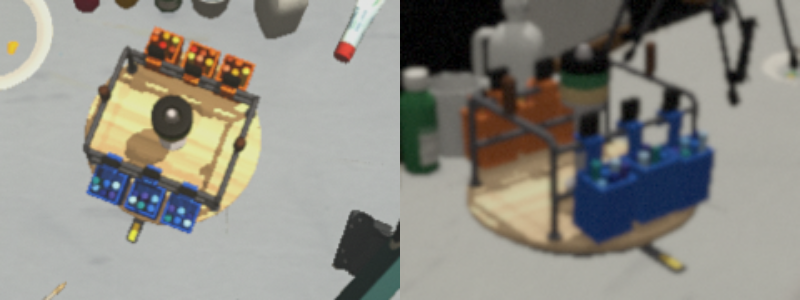

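```bash
python3 -c "
from station import ctrl
print(ctrl.sign_off())"
```

```text
the job is handed in; nothing more can be done
None
```

I handed the job in at about 60 s of robot time; the last camera check showed both spare cups hung in their gaps, all six cups on their rails, the tan, green and black rolls seated on the spindle, and the blue side within about 2 degrees of the yellow mark. The judge's verdict was not reported back.

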